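# Lay out the ink-change station

## Robot

A 6-joint arm with a two-finger parallel gripper is mounted at the origin on a cart in front of the work surface, level with it; the furniture and walls round the work are solid. World frame = base frame: x ahead of the robot, y to its left, z up, the work surface at z = 0. Lengths are in m, angles in rad, forces in N, time in s.
With the tool pointing down it reaches from about 0.35 to 0.95 m from the base axis. Payload 17.4 kg.
Tool frame: the origin (TCP) lies at the very end of the fingers, on their centre line; the grasp point (between the pads) lies 19 mm behind it; z points along the fingers, x is the direction in which the jaws open and shut, and the axes are right-handed (so a half turn about z gives the same grasp; the last joint's range is limited). The gripper opens to 93 mm and grips with 3 to 60 N. Pads are 15 mm wide; open, the fingers measure 128 mm over their backs; the gripper's body (75 mm by 188 mm) begins 65 mm behind the grasp point.
Start: joints at [1.104, 0.116, 1.442, -0, 1.584, -0.038], TCP at [0.281, 0.614, 0.219] pointing down, gripper open.
Joint ranges: [-2.83, 2.83], [-0.83, 2.19], [0.07, 2.5], [-1.14, 4.28], [0.01, 3], [-2.97, 2.97]. Speed limits (rad/s): [1.89, 1.89, 2.22, 3.14, 3.14, 3.14].

## Interface

Orientations are given as a rotation vector (axis times angle).
In Python, from bench import * gives the robot as it stands.
- The arm moves only by the tool drive_tool, never from a script. Its argument "targets" is a list of rows, each an object of numbers: "dx", "dy", "dz": the shift along the tool's x, y, z in m; "wx", "wy", "wz": the turn, a rotation vector about the tool's x, y, z in degrees; "fingers": the finger opening in m, from 0 to 0.093. A call has 1 to 10 rows; each row shifts and turns the commanded pose from where the row before left it, along the tool's axes as they then stand; what a row does not reach is not made up. A row lasts 1/12 s, in which the tool goes at most 41.7 mm and 7.16 degrees, less where a joint would pass 70% of its speed; a pose out of reach is approached as far as the arm can. A call is refused whole if a number of a shift passes 0.0417 or a number of a turn 7.16, either way. A call with a gripper value outside its range is refused whole. The fingers move at their own pace and stop on an object; "force" is the grip in N (left out, the last holds). Time passes only in rows, so rows that do not move let the fingers close. It gives the time, the measured TCP pose, the force and the opening at its end, in the units of the state.
- state(): the state, without advancing time (a new reading comes with each control period).
- read_camera(name): name is "scene" or "top" or "wrist"; returns a dict with "frame" (420x560x3 uint8, red, green, blue), "range_z" (420x560 float32, m along the optical axis (not along the pixel's ray), 0 where there is no reading), "mtx" (3x3 intrinsics, pixels), "k1" (the pictures are not rectified: a ray, as slopes to the right and down, at radius r is drawn at 1 + k1 r^2 times it, then the intrinsics apply), "rvec" (rotation vector, rad) and "tvec" (3), from world to camera coordinates, as OpenCV has them. Camera axes: x right, y down, z forward; pixel columns grow to the right and rows downward; lengths in m; the calibration is good to about 2 mm. A picture is of the moment at which its call begins.
- hand_in(): hands the job in, once; it reports no verdict.
Trained networks look in a picture, given as the dict that the camera call returned (one of the last four; its "shot" number tells which), for a name from the list of things; names that differ only in an ending like _2 or _b are one class to them, and where a whole thing is asked for, a point or a joint stands for the part that bears it (a point fixed in the world has none). Each returns a list of dicts, best first, with "conf" (0 to 1); they miss things now and then, are a little off and sometimes report something else, mostly with a low value. They report only what shows in the picture. A call takes as long as a camera call. They do not tell look-alikes from the thing itself.
- find_in(picture, target): "location" ([x, y, z] in m, in world coordinates, good to about 4 mm: the middle of the surface that is visible of it).
- trace(picture, target): "pixels" (420x560 bool, what is visible of it).
- spot_point(picture, target): "location" ([x, y, z] in m, in world coordinates, good to about 4 mm: a listed point, or the origin of a listed thing).
The state is a dict: "time_s": time; "qpos": joint angles; "dq": joint speeds; "tau": joint torques, N m; "eef_pos": TCP position; "orientation": TCP orientation; "ft_force": force on the tool from outside, world axes, zero at the start; "wrist_torque": the same for the moment, N m; "finger_gap": opening from 0.0 (shut) to 1.0 (fully open).
Only numpy, scipy, OpenCV 4.12 (cv2) and the standard library are available. Lean on these libraries where they do the work, as an engineer would, in place of code of your own. Each camera call takes 0.05 s, during which the arm holds its last target. There are 200 camera calls.

## Task

On the grey mat, lay the black tape roll flat midway between the two saucers, and the blue blade case flat straight behind the roll (away from the white-striped front edge), long side parallel to the row of saucers, about 30 mm of gap between them. Stand each ink bottle in the saucer of its own colour, never tipping it over. Set the blue domed weight upright on the middle of the yellow note cube.

Things in the scene. Friction and masses are not known exactly. Their poses are not given: they have to be found in the camera images.
- mat: Flat grey rubber mat, 200 mm deep (its x) by 300 mm wide (its y), 3 mm thick, fixed to the table. Origin: centre of its underside, at table height; its x axis points from the front edge (white stripe, at x = -88 mm, nearest the robot) to the back edge, its y axis to the left along its width, z up. Both saucers stand on it in a row parallel to its y axis, at mat x = -45 mm, y = +100 and -100 mm; which colour is left varies.
- magenta_saucer: Round magenta (pink-purple) saucer fixed on the mat: 68 mm outer diameter, 10 mm tall, open recess of 56 mm diameter and 7 mm depth, floor 3 mm thick. Origin: centre of its underside, 3 mm above the table; z up.
- cyan_saucer: Round cyan (light blue) saucer fixed on the mat, same sizes and origin as the magenta one.
- magenta_bottle_center (a point): Loose white ink bottle with a magenta label and black cap: body 44 mm diameter, 112 mm tall with the cap (the body's straight part ends about 90 mm up), stands upright. Point: on its axis half-way up, 56 mm above its underside; z up. About 0.12 kg.
- cyan_bottle_center (a point): Loose white ink bottle with a cyan-blue label and black cap, same sizes and point as the magenta one.
- tape_roll_center (a point): Loose roll of black tape lying flat: 60 to 62 mm outer diameter, 19 mm thick (tall). Point: its centre, half-way up (9.5 mm above its underside); z up. About 0.05 kg. Grasp it across its outside.
- blade_case_center (a point): Loose blue case of spare blades with a yellow patch, lying flat: 30 mm (its x) by 85 mm (its y, the long side), 13 mm thick. Point: its centre, 6.5 mm above its underside; z up. About 0.045 kg.
- sheet_weight_center (a point): Loose dark blue domed sheet weight: 44 mm diameter, 36 mm tall, flat foot, sides nearly upright in the lower half. Point: on its axis, 18 mm above its underside; z up. About 0.1 kg.
- note_cube_top (a point): Yellow cube of note sheets, 77 x 77 mm, 44 mm tall, fixed to the table. Point: the middle of its top face, 44 mm above the table; x and y along its sides, z up.
There are look-alikes about, which are no part of the job. There is more than one size of the part that bears note_cube_top; the job needs the larger. What is shaped like the part that bears magenta_bottle_center but purple is not meant.

How it is judged:
At the end, for the whole second after the job is handed in: Bottles upright on the floors of their own saucers (centres within 8 mm); roll flat, within 15 mm of midway; case flat behind it, within 15 mm of the mat's centre line, centres 56-96 mm apart, parallel to the row within 0.2 rad; weight upright on the note cube within 15 mm of its middle (horizontal distance between magenta_bottle_center and magenta_saucer below 0.008 m and height (world z) of magenta_bottle_center between 0.058 and 0.067 m and angle between each of magenta_bottle_center, cyan_bottle_center, tape_roll_center, blade_case_center, sheet_weight_center's own z axis and vertical below 0.1 rad and horizontal distance between cyan_bottle_center and cyan_saucer below 0.008 m and height (world z) of cyan_bottle_center between 0.058 and 0.067 m and y of tape_roll_center in the frame of mat between -0.015 and 0.015 m and x of tape_roll_center in the frame of mat between -0.06 and -0.03 m and height (world z) of tape_roll_center below 0.018 m and y of blade_case_center in the frame of mat between -0.015 and 0.015 m and x of blade_case_center in the frame of mat above 0 m and horizontal distance between tape_roll_center and blade_case_center between 0.056 and 0.096 m and angle between the y axis of blade_case_center and the y axis of mat, either way round below 0.2 rad and height (world z) of blade_case_center below 0.015 m and horizontal distance between sheet_weight_center and note_cube_top below 0.015 m and height (world z) of sheet_weight_center between 0.057 and 0.067 m); the robot touches nothing.
It fails at once if the magenta bottle is tipped by more than 0.5 rad (angle between magenta_bottle_center's own z axis and vertical above 0.5 rad).
It fails at once if the cyan bottle is tipped by more than 0.5 rad (angle between cyan_bottle_center's own z axis and vertical above 0.5 rad).
It also fails if it takes over 125 s, if anything falls off the work surface, if the arm or the gripper's body presses on something with over 40 N, if the wrist force passes 120 N, or if a joint passes its speed limit or range.

## Working session

There is one attempt and no reset: what is moved stays moved. The work goes in short steps, Python scripts to look and compute and a tool call to move; the robot and the scene stay as the last step left them, time stands still between calls to the robot, and variables do not carry over. Pictures are saved under pics/ and viewed, about 12 in all and at most 16, crops included, and the job is handed in when it is done.

Besides the shell and the picture viewer there is one more tool, called after ">>>" by a JSON object that holds its "method" and its "body". drive_tool: Moves the arm, as the interface text tells. Its arguments: {"type":"object","properties":{"targets":{"type":"array"},"force":{"type":"number"}},"required":["targets"]}

```bash
mkdir -p pics; cat > h.py <<'E'
from bench import *
import numpy as np, cv2
def w2p(c,P):
    R=cv2.Rodrigues(np.array(c['rvec'],float))[0]; q=R@np.array(P,float)+np.array(c['tvec']).ravel()
    s=q[:2]/q[2]; s=s*(1+c['k1']*(s@s)); K=np.array(c['mtx']); return K[:2,:2]@s+K[:2,2]
def cloud(c):
    K=np.array(c['mtx']);h,w=c['range_z'].shape
    u,v=np.meshgrid(np.arange(w),np.arange(h))
    d=np.stack([(u-K[0,2])/K[0,0],(v-K[1,2])/K[1,1]],-1); s=d.copy()
    for _ in range(8): s=d/(1+c['k1']*(s**2).sum(-1,keepdims=True))
    z=c['range_z'][...,None]; P=np.concatenate([s*z,z],-1)-np.array(c['tvec']).ravel()
    R=cv2.Rodrigues(np.array(c['rvec'],float))[0]
    P=P@R; P[c['range_z']==0]=np.nan; return P
def save(c,n,crop=None,f=1):
    im=c['frame'][...,::-1]
    if crop: im=im[crop[1]:crop[3],crop[0]:crop[2]]
    cv2.imwrite('pics/'+n,cv2.resize(im,None,fx=f,fy=f,interpolation=cv2.INTER_CUBIC))
E
cat > a.py <<'E'
from h import *
T=['mat','magenta_saucer','cyan_saucer','magenta_bottle_center','cyan_bottle_center','tape_roll_center','blade_case_center','sheet_weight_center','note_cube_top']
for n in ['top','scene']:
    c=read_camera(n); save(c,n+'0.png',f=1.4); print(n,state()['time_s'])
    for t in T:
        for r in spot_point(c,t)[:4]: print(t,np.round(r['location'],3),round(r['conf'],2),w2p(c,r['location']).round())
E
python3 a.py
```

```text
top 0.05
mat [ 0.511 -0.004 -0.002] 0.86 [281. 213.]
magenta_saucer [0.459 0.091 0.002] 0.81 [247. 232.]
cyan_saucer [ 0.478 -0.11   0.003] 0.62 [318. 223.]
cyan_saucer [ 0.377 -0.298  0.009] 0.3 [387. 258.]
magenta_bottle_center [ 0.615 -0.378  0.062] 0.68 [418. 170.]
magenta_bottle_center [ 0.614 -0.295  0.054] 0.61 [387. 171.]
cyan_bottle_center [0.641 0.227 0.053] 0.64 [195. 166.]
tape_roll_center [ 0.376 -0.298  0.009] 0.88 [387. 259.]
tape_roll_center [0.639 0.229 0.054] 0.15 [194. 167.]
blade_case_center [0.492 0.289 0.008] 0.74 [176. 222.]
sheet_weight_center [ 0.504 -0.38   0.019] 0.49 [416. 212.]
sheet_weight_center [ 0.511 -0.006 -0.003] 0.33 [281. 213.]
note_cube_top [0.4   0.345 0.033] 0.88 [154. 255.]
scene 0.55
mat [ 0.515 -0.006  0.002] 0.55 [291. 215.]
mat [ 0.454  0.089 -0.002] 0.39 [259. 207.]
magenta_saucer [ 0.454  0.089 -0.002] 0.55 [259. 207.]
cyan_saucer [ 0.481 -0.109  0.002] 0.52 [296. 236.]
magenta_bottle_center [ 0.614 -0.375  0.057] 0.94 [407. 259.]
magenta_bottle_center [ 0.616 -0.297  0.057] 0.63 [385. 241.]
magenta_bottle_center [0.383 0.229 0.043] 0.35 [221. 180.]
cyan_bottle_center [0.638 0.236 0.055] 0.68 [293. 162.]
tape_roll_center [ 0.377 -0.299  0.01 ] 0.59 [291. 287.]
blade_case_center [0.495 0.288 0.008] 0.46 [249. 176.]
sheet_weight_center [ 0.505 -0.38   0.014] 0.67 [363. 291.]
note_cube_top [0.385 0.227 0.045] 0.66 [222. 180.]
note_cube_top [0.399 0.346 0.029] 0.43 [216. 170.]
```

View pics/top0.png

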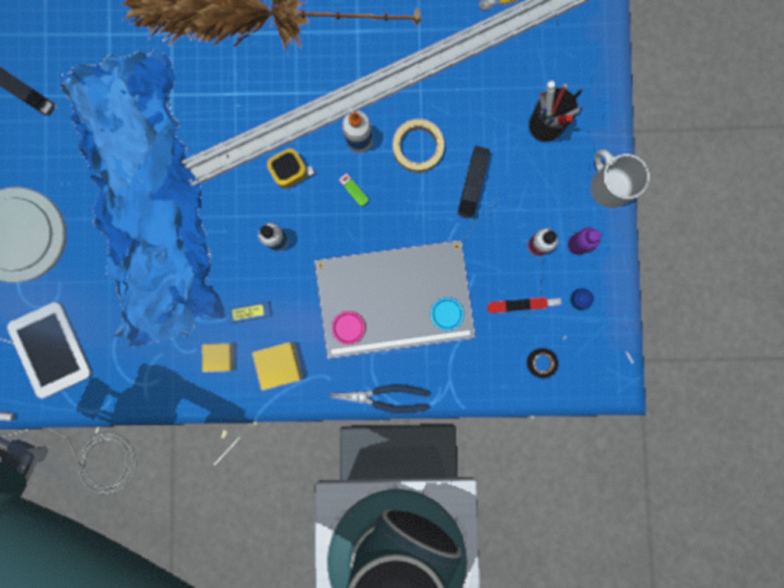

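View pics/scene0.png

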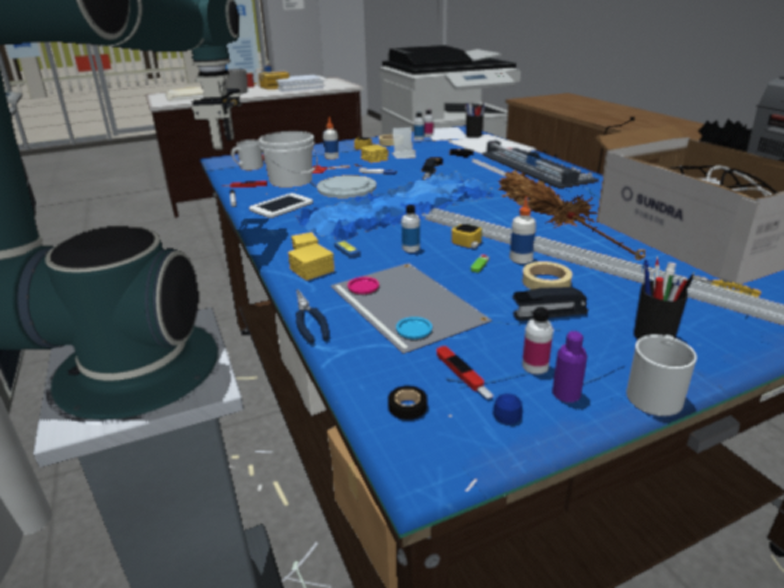

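The pictures show (1.4× top view):
- The magenta saucer is at (348,327) on the left and the cyan saucer at (447,313), with the striped front edge towards the robot.
- Magenta bottle candidates are the white and magenta one at (544,241) and the purple one at (586,240), which is rejected.
- Cyan bottle candidates are (271,236) with a black cap and the orange-capped glue bottle at (356,130), which is rejected.
- Note cube candidates are the larger at (276,365) and the smaller at (217,357), which is rejected.
- The tape roll is the black one at (542,362). The tan ring at (418,145) is rejected.
- The blade case is at (250,312) and the weight at (582,299).

Next I'll measure these by colour and depth.

```bash
cat > m.py <<'E'
from h import *
c=read_camera('top');P=cloud(c);hsv=cv2.cvtColor(c['frame'],cv2.COLOR_RGB2HSV).astype(int)
H,S,V=hsv[...,0],hsv[...,1],hsv[...,2]
def rep(n,m,box,z0=-1,z1=1):
    b=np.zeros_like(m);b[box[1]:box[3],box[0]:box[2]]=1
    m=m&b&(P[...,2]>z0)&(P[...,2]<z1);v,u=np.nonzero(m);Q=P[m]
    r=cv2.minAreaRect(Q[:,:2].astype(np.float32))
    print(n,len(Q),'mean',Q.mean(0).round(4),'rect',np.round(r[0],4),np.round(r[1],4),round(r[2],1),'z',np.percentile(Q[:,2],[5,50,95]).round(4))
A=np.ones_like(H,bool)
rep('mag',(H>150)&(S>120),(230,215,268,255))
rep('cyan',(H>85)&(H<100)&(S>100)&(V>150),(300,210,335,240))
rep('mat',(S<60),(215,165,350,262),-.01,.02)
rep('cube',(H>18)&(H<35)&(S>90),(176,240,222,285),.03)
rep('cube_s',(H>18)&(H<35)&(S>90),(140,240,170,270),.02)
rep('case',A,(155,205,205,240),.008)
rep('roll',A,(370,240,405,275),.010)
rep('wt',A,(402,200,430,225),.01)
rep('mb',A,(372,155,403,185),.09,.13)
rep('purple',A,(404,155,434,185),.09,.13)
rep('cb',A,(180,150,208,185),.09,.13)
save(c,'crop1.png',(140,140,440,290),2.6)
print(c['mtx'],state()['eef_pos'],state()['orientation'])
E
python3 m.py
```

```text
mag 425 mean [0.4535 0.0872 0.0081] rect [0.4528 0.0867] [0.0646 0.0616] 88.8 z [0.0025 0.0076 0.0156]
cyan 422 mean [ 0.477  -0.1111  0.0082] rect [ 0.4764 -0.1103] [0.0644 0.0618] 89.0 z [0.0026 0.0074 0.0157]
mat 6321 mean [ 0.516  -0.0057  0.0032] rect [ 0.5105 -0.007 ] [0.1983 0.2981] 6.8 z [-0.001   0.0032  0.0074]
cube 766 mean [0.3816 0.2237 0.0437] rect [0.3817 0.2245] [0.0735 0.0762] 13.3 z [0.0394 0.0438 0.0479]
cube_s 349 mean [0.3994 0.344  0.0305] rect [0.4    0.3443] [0.0495 0.0513] 0.5 z [0.0265 0.0305 0.0346]
case 395 mean [0.49   0.2937 0.0141] rect [0.4818 0.2983] [0.1122 0.0711] 80.8 z [0.0093 0.0134 0.0203]
roll 267 mean [ 0.3759 -0.2966  0.0186] rect [ 0.3763 -0.2963] [0.0585 0.0577] 43.4 z [0.014  0.0188 0.0227]
wt 212 mean [ 0.5005 -0.3764  0.0284] rect [ 0.5007 -0.379 ] [0.0428 0.0392] 84.1 z [0.0149 0.0302 0.0361]
mb 85 mean [ 0.6109 -0.2962  0.1085] rect [ 0.6137 -0.2986] [0.0253 0.0264] 86.9 z [0.0923 0.1101 0.1144]
purple 86 mean [ 0.61   -0.3779  0.1084] rect [ 0.6115 -0.3794] [0.0232 0.0236] 61.3 z [0.0921 0.1106 0.1143]
cb 78 mean [0.6326 0.2262 0.1095] rect [0.6334 0.227 ] [0.0229 0.024 ] 11.5 z [0.0988 0.1108 0.1153]
[[451.35256947   0.         284.38650345]
 [  0.         451.35256947 215.69293758]
 [  0.           0.           1.        ]] [0.28065047 0.61388567 0.21864121] [ 2.64321370e+00  1.69793598e+00 -9.58723983e-05]
```

View pics/crop1.png

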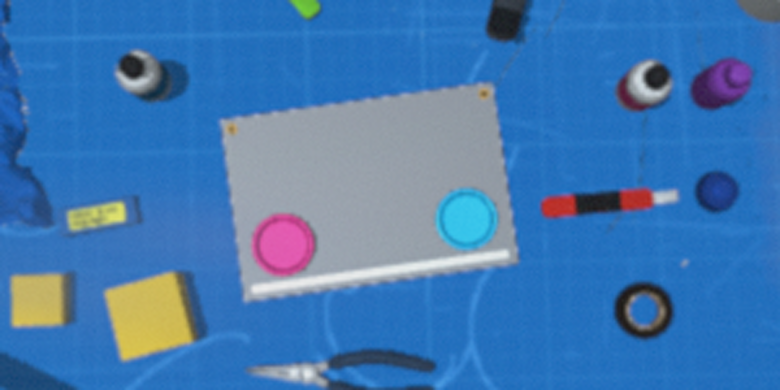

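Everything matches the expected sizes: the mat is at (0.511,-0.007) with yaw 6.8°, and the saucers sit where they should. First I'll turn the tool to the mat's yaw, then go over the case.

>>> {"method": "drive_tool", "body": {"targets": [{"wz": 6.5}, {"wz": 6.5}, {"wz": 6.5}, {"wz": 6.5}, {"wz": 6.5}, {"wz": 6.5}, {"wz": 6.5}, {"wz": 6.5}, {"wz": 6.7}, {}]}}

```text
invalid input
```

```bash
cat >> h.py <<'E'
from scipy.spatial.transform import Rotation as Ro
MAT=np.array([.5105,-.0065]);MY=np.deg2rad(6.8)
def mat(x,y): c,s=np.cos(MY),np.sin(MY); return MAT+[c*x-s*y,s*x+c*y]
def go(x,y,z,yaw=None):
    s=state();R=Ro.from_rotvec(s['orientation']);p=np.array(s['eef_pos'])
    X=R.as_matrix()[:,0];cy=np.degrees(np.arctan2(X[1],X[0]))
    d=R.inv().apply(np.array([x,y,z])-p)
    print('t',round(s['time_s'],2),'pos',p.round(4),'yaw',round(cy,2),'tilt',np.degrees(np.arccos(-R.as_matrix()[2,2])).round(2),'gap',round(s['finger_gap']*93,1),'F',np.round(s['ft_force'],1),
     '\n d(tool) mm',(d*1000).round(1),'rows',np.ceil(abs(d).max()/.0415), '' if yaw is None else 'wz %.1f'%(cy-yaw))
E
python3 -c "
from h import *
go(.49,.288,.22,6.8)"
```

```text
t 1.05 pos [0.2807 0.6139 0.2186] yaw 65.43 tilt 0.0 gap 92.9 F [-0.2 -0.4  0.4] 
 d(tool) mm [-209.3  325.9   -1.4] rows 8.0 wz 58.6
```

>>> {"method": "drive_tool", "body": {"targets": [{"wz": 6.5}, {"wz": 6.5}, {"wz": 6.5}, {"wz": 6.5}, {"wz": 6.5}, {"wz": 6.5}, {"wz": 6.5}, {"wz": 6.5}, {"wz": 6.6}, {"wz": 0}]}}

```text
invalid input
```

```bash
python3 -c "
from h import *
go(.49,.288,.22,6.8)"
```

```text
t 1.05 pos [0.2807 0.6139 0.2186] yaw 65.43 tilt 0.0 gap 92.9 F [-0.2 -0.4  0.4] 
 d(tool) mm [-209.3  325.9   -1.4] rows 8.0 wz 58.6
```

Perhaps every row needs all its fields.

>>> {"method": "drive_tool", "body": {"targets": [{"dx": 0, "dy": 0, "dz": 0, "wx": 0, "wy": 0, "wz": 6.5, "fingers": 0.06}, {"dx": 0, "dy": 0, "dz": 0, "wx": 0, "wy": 0, "wz": 6.5, "fingers": 0.06}, {"dx": 0, "dy": 0, "dz": 0, "wx": 0, "wy": 0, "wz": 6.5, "fingers": 0.06}, {"dx": 0, "dy": 0, "dz": 0, "wx": 0, "wy": 0, "wz": 6.5, "fingers": 0.06}, {"dx": 0, "dy": 0, "dz": 0, "wx": 0, "wy": 0, "wz": 6.5, "fingers": 0.06}, {"dx": 0, "dy": 0, "dz": 0, "wx": 0, "wy": 0, "wz": 6.5, "fingers": 0.06}, {"dx": 0, "dy": 0, "dz": 0, "wx": 0, "wy": 0, "wz": 6.5, "fingers": 0.06}, {"dx": 0, "dy": 0, "dz": 0, "wx": 0, "wy": 0, "wz": 6.5, "fingers": 0.06}, {"dx": 0, "dy": 0, "dz": 0, "wx": 0, "wy": 0, "wz": 6.6, "fingers": 0.06}], "force": 20}}

```text
time_s: 1.8
eef_pos: [0.2807, 0.6139, 0.2187]
orientation: [-3.137, -0.178, 0.0]
ft_force: [-0.4, 0.2, 0.0]
finger_gap: 0.645
```

```bash
python3 -c "
from h import *
go(.49,.288,.22,6.8)"
```

```text
t 1.8 pos [0.2807 0.6139 0.2187] yaw 6.51 tilt 0.0 gap 60.0 F [-0.4  0.2  0. ] 
 d(tool) mm [171.  347.5  -1.4] rows 9.0 wz -0.3
```

>>> {"method": "drive_tool", "body": {"targets": [{"dx": 0.019, "dy": 0.0386, "dz": 0}, {"dx": 0.019, "dy": 0.0386, "dz": 0}, {"dx": 0.019, "dy": 0.0386, "dz": 0}, {"dx": 0.019, "dy": 0.0386, "dz": 0}, {"dx": 0.019, "dy": 0.0386, "dz": 0}, {"dx": 0.019, "dy": 0.0386, "dz": 0}, {"dx": 0.019, "dy": 0.0386, "dz": 0}, {"dx": 0.019, "dy": 0.0386, "dz": 0}, {"dx": 0.019, "dy": 0.0386, "dz": 0}, {"dx": 0, "dy": 0, "dz": 0}], "force": 20}}

```text
invalid input
```

```bash
python3 - <<'E'
from h import *
go(.49,.288,.22,6.8)
c=read_camera('wrist');save(c,'w1.png',f=1.2)
for r in spot_point(c,'blade_case_center')[:2]: print(np.round(r['location'],4),r['conf'])
print(np.array(c['mtx'])[0,0])
P=cloud(c);k=P[...,2]>.008;k&=(abs(P[...,0]-.49)<.07)&(abs(P[...,1]-.288)<.08)
r=cv2.minAreaRect(P[k][:,:2].astype(np.float32));print(k.sum(),r)
E
```

```text
t 1.8 pos [0.2807 0.6139 0.2187] yaw 6.51 tilt 0.0 gap 60.0 F [-0.4  0.2  0. ] 
 d(tool) mm [171.  347.5  -1.4] rows 9.0 wz -0.3
338.98271557033434
32 ((0.4236660301685333, 0.3633745610713959), (0.006787870544940233, 0.008929313160479069), 0.19534067809581757)
```

Full rows it is.

>>> {"method": "drive_tool", "body": {"targets": [{"dx": 0.019, "dy": 0.0386, "dz": 0, "wx": 0, "wy": 0, "wz": 0, "fingers": 0.06}, {"dx": 0.019, "dy": 0.0386, "dz": 0, "wx": 0, "wy": 0, "wz": 0, "fingers": 0.06}, {"dx": 0.019, "dy": 0.0386, "dz": 0, "wx": 0, "wy": 0, "wz": 0, "fingers": 0.06}, {"dx": 0.019, "dy": 0.0386, "dz": 0, "wx": 0, "wy": 0, "wz": 0, "fingers": 0.06}, {"dx": 0.019, "dy": 0.0386, "dz": 0, "wx": 0, "wy": 0, "wz": 0, "fingers": 0.06}, {"dx": 0.019, "dy": 0.0386, "dz": 0, "wx": 0, "wy": 0, "wz": 0, "fingers": 0.06}, {"dx": 0.019, "dy": 0.0386, "dz": 0, "wx": 0, "wy": 0, "wz": 0, "fingers": 0.06}, {"dx": 0.019, "dy": 0.0386, "dz": 0, "wx": 0, "wy": 0, "wz": 0, "fingers": 0.06}, {"dx": 0.019, "dy": 0.0386, "dz": 0, "wx": 0, "wy": 0, "wz": 0, "fingers": 0.06}, {"dx": 0, "dy": 0, "dz": 0, "wx": 0, "wy": 0, "wz": 0, "fingers": 0.06}], "force": 20}}

```text
time_s: 2.73
eef_pos: [0.488, 0.2945, 0.2188]
orientation: [3.135, 0.187, 0.002]
ft_force: [-0.2, 1.1, 0.4]
finger_gap: 0.646
```

```bash
cat > w.py <<'E'
from h import *
import sys
n,t,x,y,z0=sys.argv[1],sys.argv[2],*map(float,sys.argv[3:6]); z1=float(sys.argv[6]) if len(sys.argv)>6 else 1
go(x,y,.1)
c=read_camera('wrist');save(c,n,f=1.2)
for r in spot_point(c,t)[:2]: print('spot',np.round(r['location'],4),round(r['conf'],2))
P=cloud(c);k=(P[...,2]>z0)&(P[...,2]<z1)&(abs(P[...,0]-x)<.06)&(abs(P[...,1]-y)<.06)
if k.sum()>20:
    r=cv2.minAreaRect(P[k][:,:2].astype(np.float32));print('cloud',k.sum(),np.round(r[0],4),np.round(r[1],4),round(r[2],1),'mean',P[k].mean(0).round(4))
for r in trace(c,t)[:1]:
    Q=P[r['pixels']&(P[...,2]>z0)]; q=cv2.minAreaRect(Q[:,:2].astype(np.float32)); u,s,v=np.linalg.svd(Q[:,:2]-Q[:,:2].mean(0),full_matrices=False)
    print('trace',round(r['conf'],2),np.round(q[0],4),np.round(q[1],4),'mean',Q.mean(0).round(4),'axis deg',np.degrees(np.arctan2(v[0,1],v[0,0])).round(1))
E
python3 w.py w2.png blade_case_center .49 .288 .008
```

```text
t 2.73 pos [0.488  0.2945 0.2188] yaw 6.85 tilt 0.1 gap 60.1 F [-0.2  1.1  0.4] 
 d(tool) mm [  1.1   6.5 118.9] rows 3.0 
spot [0.4883 0.2865 0.0052] 0.57
cloud 66524 [0.4808 0.3071] [0.1094 0.1058] 62.8 mean [0.4868 0.3178 0.3067]
trace 0.59 [0.4898 0.2882] [0.03   0.0843] mean [0.4896 0.2899 0.0125] axis deg -81.0
```

View pics/w2.png

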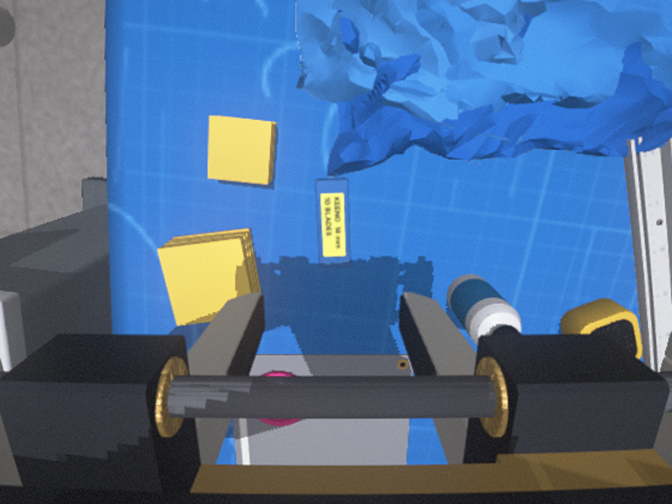

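```bash
python3 -c "
from h import *
go(.49,.288,.004,9)"
```

```text
t 2.88 pos [0.4852 0.2993 0.2187] yaw 6.94 tilt 0.01 gap 60.0 F [ 0.2 -0.4  0.5] 
 d(tool) mm [  3.4  11.9 214.7] rows 6.0 wz -2.1
```

>>> {"method": "drive_tool", "body": {"targets": [{"dx": 0.0034, "dy": 0.0119, "dz": 0, "wx": 0, "wy": 0, "wz": -2.1, "fingers": 0.06}, {"dx": 0, "dy": 0, "dz": 0.036, "wx": 0, "wy": 0, "wz": 0, "fingers": 0.06}, {"dx": 0, "dy": 0, "dz": 0.036, "wx": 0, "wy": 0, "wz": 0, "fingers": 0.06}, {"dx": 0, "dy": 0, "dz": 0.036, "wx": 0, "wy": 0, "wz": 0, "fingers": 0.06}, {"dx": 0, "dy": 0, "dz": 0.036, "wx": 0, "wy": 0, "wz": 0, "fingers": 0.06}, {"dx": 0, "dy": 0, "dz": 0.036, "wx": 0, "wy": 0, "wz": 0, "fingers": 0.06}, {"dx": 0, "dy": 0, "dz": 0, "wx": 0, "wy": 0, "wz": 0, "fingers": 0.06}, {"dx": 0, "dy": 0, "dz": 0, "wx": 0, "wy": 0, "wz": 0, "fingers": 0.06}], "force": 20}}

```text
time_s: 3.55
eef_pos: [0.4887, 0.2888, 0.038]
orientation: [3.131, 0.249, -0.004]
ft_force: [-0.2, -0.1, 0.5]
finger_gap: 0.647
```

```bash
python3 -c "
from h import *
go(.49,.288,.003,9)"
```

```text
t 3.55 pos [0.4887 0.2888 0.038 ] yaw 9.1 tilt 0.18 gap 60.1 F [-0.2 -0.1  0.5] 
 d(tool) mm [ 1.3  0.9 35. ] rows 1.0 wz 0.1
```

>>> {"method": "drive_tool", "body": {"targets": [{"dx": 0.001, "dy": 0.001, "dz": 0.02, "wx": 0, "wy": 0, "wz": 0, "fingers": 0.06}, {"dx": 0, "dy": 0, "dz": 0.015, "wx": 0, "wy": 0, "wz": 0, "fingers": 0.06}, {"dx": 0, "dy": 0, "dz": 0, "wx": 0, "wy": 0, "wz": 0, "fingers": 0.06}, {"dx": 0, "dy": 0, "dz": 0, "wx": 0, "wy": 0, "wz": 0, "fingers": 0.02}, {"dx": 0, "dy": 0, "dz": 0, "wx": 0, "wy": 0, "wz": 0, "fingers": 0.02}, {"dx": 0, "dy": 0, "dz": 0, "wx": 0, "wy": 0, "wz": 0, "fingers": 0.02}, {"dx": 0, "dy": 0, "dz": 0, "wx": 0, "wy": 0, "wz": 0, "fingers": 0.02}, {"dx": 0, "dy": 0, "dz": 0, "wx": 0, "wy": 0, "wz": 0, "fingers": 0.02}], "force": 20}}

```text
time_s: 4.22
eef_pos: [0.4914, 0.2875, 0.0046]
orientation: [-3.132, -0.245, -0.002]
ft_force: [-2.5, 0.4, 0.6]
finger_gap: 0.336
```

```bash
python3 -c "
from h import *
go(.49,.288,.1,9)
p=mat(.033,0);print(p);go(*p,.1,6.8)"
```

```text
t 4.22 pos [0.4914 0.2875 0.0046] yaw 8.94 tilt 0.06 gap 31.2 F [-2.5  0.4  0.6] 
 d(tool) mm [ -1.2  -0.7 -95.4] rows 3.0 wz -0.1
[ 0.54326786 -0.00259267]
t 4.22 pos [0.4914 0.2875 0.0046] yaw 8.94 tilt 0.06 gap 31.2 F [-2.5  0.4  0.6] 
 d(tool) mm [  6.3 294.6 -95.5] rows 8.0 wz 2.1
```

>>> {"method": "drive_tool", "body": {"targets": [{"dx": 0, "dy": 0, "dz": -0.032, "wx": 0, "wy": 0, "wz": 0, "fingers": 0.02}, {"dx": 0, "dy": 0, "dz": -0.032, "wx": 0, "wy": 0, "wz": 0, "fingers": 0.02}, {"dx": 0.0005, "dy": 0.038, "dz": -0.016, "wx": 0, "wy": 0, "wz": 0, "fingers": 0.02}, {"dx": 0.0008, "dy": 0.038, "dz": 0, "wx": 0, "wy": 0, "wz": 0, "fingers": 0.02}, {"dx": 0.001, "dy": 0.038, "dz": 0, "wx": 0, "wy": 0, "wz": 0, "fingers": 0.02}, {"dx": 0.001, "dy": 0.038, "dz": 0, "wx": 0, "wy": 0, "wz": 0, "fingers": 0.02}, {"dx": 0.001, "dy": 0.038, "dz": 0, "wx": 0, "wy": 0, "wz": 0, "fingers": 0.02}, {"dx": 0.001, "dy": 0.038, "dz": 0, "wx": 0, "wy": 0, "wz": 0, "fingers": 0.02}, {"dx": 0.001, "dy": 0.038, "dz": 0, "wx": 0, "wy": 0, "wz": 0, "fingers": 0.02}, {"dx": 0, "dy": 0.0286, "dz": 0, "wx": 0, "wy": 0, "wz": 2.1, "fingers": 0.02}], "force": 20}}

```text
time_s: 5.05
eef_pos: [0.5432, -0.0054, 0.0841]
orientation: [3.136, 0.187, 0.001]
ft_force: [0.5, 0.1, -0.2]
finger_gap: 0.318
```

>>> {"method": "drive_tool", "body": {"targets": [{"dx": 0, "dy": 0, "dz": 0, "wx": 0, "wy": 0, "wz": 0, "fingers": 0.02}, {"dx": 0, "dy": 0, "dz": 0, "wx": 0, "wy": 0, "wz": 0, "fingers": 0.02}], "force": 20}}

```text
time_s: 5.22
eef_pos: [0.5431, -0.004, 0.0838]
orientation: [-3.136, -0.183, -0.0]
ft_force: [0.4, -0.8, -0.3]
finger_gap: 0.321
```

```bash
python3 - <<'E'
from h import *
p=mat(.033,0);go(*p,.008,6.8)
c=read_camera('wrist');save(c,'w3.png',f=1.2)
P=cloud(c)
for t in ['blade_case_center']:
  for r in trace(c,t)[:1]:
    Q=P[r['pixels']]; Q=Q[abs(Q[:,2]-np.median(Q[:,2]))<.03]; q=cv2.minAreaRect(Q[:,:2].astype(np.float32)); print(r['conf'],q,Q.mean(0))
for t in ['mat','magenta_saucer','cyan_saucer']:
  for r in spot_point(c,t)[:1]: print(t,r)
E
```

```text
t 5.22 pos [ 0.5431 -0.004   0.0838] yaw 6.69 tilt 0.0 gap 29.8 F [ 0.4 -0.8 -0.3] 
 d(tool) mm [ 0.3 -1.4 75.8] rows 2.0 wz -0.1
0.63 ((0.0, 0.0), (0.0, 0.0), 0.0) [nan nan nan]
mat {'location': [0.5108, -0.0046, 0.0014], 'conf': 0.71}
magenta_saucer {'location': [0.4535, 0.0881, 0.0032], 'conf': 0.89}<stdin>:7: RuntimeWarning: Mean of empty slice.
  ret = um.true_divide(
```

>>> {"method": "drive_tool", "body": {"targets": [{"dx": 0, "dy": -0.0014, "dz": 0.035, "wx": 0, "wy": 0, "wz": 0, "fingers": 0.02}, {"dx": 0, "dy": 0, "dz": 0.025, "wx": 0, "wy": 0, "wz": 0, "fingers": 0.02}, {"dx": 0, "dy": 0, "dz": 0.0155, "wx": 0, "wy": 0, "wz": 0, "fingers": 0.02}, {"dx": 0, "dy": 0, "dz": 0, "wx": 0, "wy": 0, "wz": 0, "fingers": 0.02}, {"dx": 0, "dy": 0, "dz": 0, "wx": 0, "wy": 0, "wz": 0, "fingers": 0.02}, {"dx": 0, "dy": 0, "dz": 0, "wx": 0, "wy": 0, "wz": 0, "fingers": 0.05}, {"dx": 0, "dy": 0, "dz": 0, "wx": 0, "wy": 0, "wz": 0, "fingers": 0.05}, {"dx": 0, "dy": 0, "dz": 0, "wx": 0, "wy": 0, "wz": 0, "fingers": 0.05}], "force": 20}}

```text
time_s: 6.13
eef_pos: [0.5432, -0.0012, 0.009]
orientation: [3.136, 0.188, 0.002]
ft_force: [0.0, -0.6, -0.1]
finger_gap: 0.487
```

>>> {"method": "drive_tool", "body": {"targets": [{"dx": 0, "dy": 0, "dz": -0.03, "wx": 0, "wy": 0, "wz": 0, "fingers": 0.05}, {"dx": 0, "dy": 0, "dz": -0.04, "wx": 0, "wy": 0, "wz": 0, "fingers": 0.05}, {"dx": 0, "dy": 0, "dz": -0.04, "wx": 0, "wy": 0, "wz": 0, "fingers": 0.09}, {"dx": 0, "dy": 0, "dz": -0.04, "wx": 0, "wy": 0, "wz": 0, "fingers": 0.09}, {"dx": 0, "dy": 0, "dz": 0, "wx": 0, "wy": 0, "wz": 0, "fingers": 0.09}], "force": 20}}

```text
time_s: 6.55
eef_pos: [0.5454, -0.0014, 0.1672]
orientation: [3.135, 0.187, 0.017]
ft_force: [0.8, 1.1, 1.4]
finger_gap: 0.703
```

```bash
python3 -c "
from h import *
go(.376,-.287,.15,6.8)"
```

```text
t 6.55 pos [ 0.5454 -0.0014  0.1672] yaw 6.84 tilt 0.63 gap 65.4 F [0.8 1.1 1.4] 
 d(tool) mm [-202.3  263.3   15.5] rows 7.0 wz 0.0
```

>>> {"method": "drive_tool", "body": {"targets": [{"dx": -0.0253, "dy": 0.033, "dz": 0, "wx": 0, "wy": 0, "wz": 0, "fingers": 0.09}, {"dx": -0.0253, "dy": 0.033, "dz": 0, "wx": 0, "wy": 0, "wz": 0, "fingers": 0.09}, {"dx": -0.0253, "dy": 0.033, "dz": 0, "wx": 0, "wy": 0, "wz": 0, "fingers": 0.09}, {"dx": -0.0253, "dy": 0.033, "dz": 0, "wx": 0, "wy": 0, "wz": 0, "fingers": 0.09}, {"dx": -0.0253, "dy": 0.033, "dz": 0, "wx": 0, "wy": 0, "wz": 0, "fingers": 0.09}, {"dx": -0.0253, "dy": 0.033, "dz": 0, "wx": 0, "wy": 0, "wz": 0, "fingers": 0.09}, {"dx": -0.0253, "dy": 0.033, "dz": 0, "wx": 0, "wy": 0, "wz": 0, "fingers": 0.09}, {"dx": -0.0253, "dy": 0.033, "dz": 0, "wx": 0, "wy": 0, "wz": 0, "fingers": 0.09}, {"dx": 0, "dy": 0, "dz": 0, "wx": 0, "wy": 0, "wz": 0, "fingers": 0.09}, {"dx": 0, "dy": 0, "dz": 0, "wx": 0, "wy": 0, "wz": 0, "fingers": 0.09}], "force": 20}}

```text
time_s: 7.38
eef_pos: [0.3722, -0.2892, 0.1584]
orientation: [3.136, 0.181, 0.001]
ft_force: [0.9, -0.6, 0.3]
finger_gap: 0.969
```

```bash
python3 w.py w4.png tape_roll_center .376 -.297 .012 .025; python3 - <<'E'
from h import *
c=read_camera('top')
P=cloud(c);r=trace(c,'blade_case_center')
for r in r[:2]:
    Q=P[r['pixels']];print(cv2.minAreaRect(Q[:,:2].astype(np.float32)),Q.mean(0))
print(mat(.033,0))
E
```

```text
t 7.38 pos [ 0.3722 -0.2892  0.1584] yaw 6.59 tilt 0.04 gap 90.1 F [ 0.9 -0.6  0.3] 
 d(tool) mm [ 2.9  8.1 58.4] rows 2.0 
spot [ 0.3778 -0.2952  0.0093] 0.65
cloud 2245 [ 0.3766 -0.2963] [0.0595 0.0602] 32.3 mean [ 0.3762 -0.2953  0.0174]
trace 0.92 [ 0.3765 -0.296 ] [0.0594 0.0596] mean [ 0.3762 -0.2952  0.0174] axis deg -80.2
((nan, nan), (0.0, 0.0), 0.0) [nan nan nan]
[ 0.54326786 -0.00259267]
```

>>> {"method": "drive_tool", "body": {"targets": [{"dx": 0.0035, "dy": 0.0072, "dz": 0.035, "wx": 0, "wy": 0, "wz": 0, "fingers": 0.09}, {"dx": 0, "dy": 0, "dz": 0.035, "wx": 0, "wy": 0, "wz": 0, "fingers": 0.09}, {"dx": 0, "dy": 0, "dz": 0.035, "wx": 0, "wy": 0, "wz": 0, "fingers": 0.09}, {"dx": 0, "dy": 0, "dz": 0.025, "wx": 0, "wy": 0, "wz": 0, "fingers": 0.09}, {"dx": 0, "dy": 0, "dz": 0.015, "wx": 0, "wy": 0, "wz": 0, "fingers": 0.09}, {"dx": 0, "dy": 0, "dz": 0, "wx": 0, "wy": 0, "wz": 0, "fingers": 0.09}, {"dx": 0, "dy": 0, "dz": 0, "wx": 0, "wy": 0, "wz": 0, "fingers": 0.09}], "force": 20}}

```text
time_s: 8.22
eef_pos: [0.378, -0.2935, 0.0132]
orientation: [-3.135, -0.19, 0.001]
ft_force: [-0.8, -0.3, 0.9]
finger_gap: 0.973
```

```bash
python3 -c "
from h import *
go(.3765,-.296,.004,6.8)"
```

```text
t 8.22 pos [ 0.378  -0.2935  0.0132] yaw 6.92 tilt 0.06 gap 90.5 F [-0.8 -0.3  0.9] 
 d(tool) mm [-1.7  2.3  9.2] rows 1.0 wz 0.1
```

>>> {"method": "drive_tool", "body": {"targets": [{"dx": -0.0015, "dy": 0.0023, "dz": 0.0085, "wx": 0, "wy": 0, "wz": 0, "fingers": 0.09}, {"dx": 0, "dy": 0, "dz": 0, "wx": 0, "wy": 0, "wz": 0, "fingers": 0.09}, {"dx": 0, "dy": 0, "dz": 0, "wx": 0, "wy": 0, "wz": 0, "fingers": 0.05}, {"dx": 0, "dy": 0, "dz": 0, "wx": 0, "wy": 0, "wz": 0, "fingers": 0.05}, {"dx": 0, "dy": 0, "dz": 0, "wx": 0, "wy": 0, "wz": 0, "fingers": 0.05}, {"dx": 0, "dy": 0, "dz": 0, "wx": 0, "wy": 0, "wz": 0, "fingers": 0.05}, {"dx": 0, "dy": 0, "dz": 0, "wx": 0, "wy": 0, "wz": 0, "fingers": 0.05}], "force": 20}}

```text
time_s: 8.8
eef_pos: [0.3765, -0.2969, 0.0049]
orientation: [3.136, 0.187, 0.001]
ft_force: [-0.9, -0.8, 0.6]
finger_gap: 0.664
```

```bash
python3 -c "
from h import *
p=mat(-.045,0);print(p);go(*p,.12,6.8)"
```

```text
[ 0.46581655 -0.01182818]
t 8.8 pos [ 0.3765 -0.2969  0.0049] yaw 6.83 tilt 0.03 gap 61.8 F [-0.9 -0.8  0.6] 
 d(tool) mm [ 122.6 -272.4 -115.1] rows 7.0 wz 0.0
```

>>> {"method": "drive_tool", "body": {"targets": [{"dx": 0, "dy": 0, "dz": -0.035, "wx": 0, "wy": 0, "wz": 0, "fingers": 0.05}, {"dx": 0, "dy": 0, "dz": -0.035, "wx": 0, "wy": 0, "wz": 0, "fingers": 0.05}, {"dx": 0.0153, "dy": -0.034, "dz": -0.02, "wx": 0, "wy": 0, "wz": 0, "fingers": 0.05}, {"dx": 0.0153, "dy": -0.034, "dz": 0, "wx": 0, "wy": 0, "wz": 0, "fingers": 0.05}, {"dx": 0.0153, "dy": -0.034, "dz": 0, "wx": 0, "wy": 0, "wz": 0, "fingers": 0.05}, {"dx": 0.0153, "dy": -0.034, "dz": 0, "wx": 0, "wy": 0, "wz": 0, "fingers": 0.05}, {"dx": 0.0153, "dy": -0.034, "dz": 0, "wx": 0, "wy": 0, "wz": 0, "fingers": 0.05}, {"dx": 0.0153, "dy": -0.034, "dz": 0, "wx": 0, "wy": 0, "wz": 0, "fingers": 0.05}, {"dx": 0.0153, "dy": -0.034, "dz": 0, "wx": 0, "wy": 0, "wz": 0, "fingers": 0.05}, {"dx": 0.0153, "dy": -0.034, "dz": 0, "wx": 0, "wy": 0, "wz": 0, "fingers": 0.05}], "force": 20}}

```text
time_s: 9.63
eef_pos: [0.4656, -0.0108, 0.0947]
orientation: [3.136, 0.187, 0.001]
ft_force: [0.6, -1.2, -0.7]
finger_gap: 0.641
```

>>> {"method": "drive_tool", "body": {"targets": [{"dx": 0, "dy": 0, "dz": 0, "wx": 0, "wy": 0, "wz": 0, "fingers": 0.05}, {"dx": 0, "dy": 0, "dz": 0, "wx": 0, "wy": 0, "wz": 0, "fingers": 0.05}, {"dx": 0, "dy": 0, "dz": 0, "wx": 0, "wy": 0, "wz": 0, "fingers": 0.05}], "force": 20}}

```text
time_s: 9.88
eef_pos: [0.4653, -0.0128, 0.0943]
orientation: [3.136, 0.188, -0.0]
ft_force: [0.2, -0.2, -0.3]
finger_gap: 0.64
```

```bash
python3 -c "
from h import *
p=mat(-.045,0);go(*p,.0085,6.8)
c=read_camera('wrist');P=cloud(c);save(c,'w5.png',f=1.2)
for r in trace(c,'blade_case_center')[:1]:
    Q=P[r['pixels']];Q=Q[~np.isnan(Q[:,0])];print(len(Q),cv2.minAreaRect(Q[:,:2].astype(np.float32)),Q.mean(0))
"
```

```text
t 9.88 pos [ 0.4653 -0.0128  0.0943] yaw 6.88 tilt 0.02 gap 59.5 F [ 0.2 -0.2 -0.3] 
 d(tool) mm [ 0.7 -0.9 85.8] rows 3.0 wz 0.1
4363 ((0.5436046719551086, -6.977841258049011e-05), (0.035226743668317795, 0.08386368304491043), 7.10345983505249) [0.53997527 0.00370253 0.01513752]
```

>>> {"method": "drive_tool", "body": {"targets": [{"dx": 0, "dy": -0.001, "dz": 0.035, "wx": 0, "wy": 0, "wz": 0, "fingers": 0.05}, {"dx": 0, "dy": 0, "dz": 0.03, "wx": 0, "wy": 0, "wz": 0, "fingers": 0.05}, {"dx": 0, "dy": 0, "dz": 0.0205, "wx": 0, "wy": 0, "wz": 0, "fingers": 0.05}, {"dx": 0, "dy": 0, "dz": 0, "wx": 0, "wy": 0, "wz": 0, "fingers": 0.05}, {"dx": 0, "dy": 0, "dz": 0, "wx": 0, "wy": 0, "wz": 0, "fingers": 0.05}, {"dx": 0, "dy": 0, "dz": 0, "wx": 0, "wy": 0, "wz": 0, "fingers": 0.072}, {"dx": 0, "dy": 0, "dz": 0, "wx": 0, "wy": 0, "wz": 0, "fingers": 0.072}, {"dx": 0, "dy": 0, "dz": 0, "wx": 0, "wy": 0, "wz": 0, "fingers": 0.072}], "force": 20}}

```text
time_s: 10.65
eef_pos: [0.4659, -0.012, 0.0101]
orientation: [3.136, 0.186, 0.003]
ft_force: [-0.1, 0.6, -0.8]
finger_gap: 0.764
```

>>> {"method": "drive_tool", "body": {"targets": [{"dx": 0, "dy": 0, "dz": -0.03, "wx": 0, "wy": 0, "wz": 0, "fingers": 0.072}, {"dx": 0, "dy": 0, "dz": -0.04, "wx": 0, "wy": 0, "wz": 0, "fingers": 0.072}, {"dx": 0, "dy": 0, "dz": -0.041, "wx": 0, "wy": 0, "wz": 0, "fingers": 0.072}, {"dx": 0, "dy": 0, "dz": -0.041, "wx": 0, "wy": 0, "wz": 0, "fingers": 0.072}, {"dx": 0, "dy": 0, "dz": -0.02, "wx": 0, "wy": 0, "wz": 0, "fingers": 0.072}, {"dx": 0, "dy": 0, "dz": 0, "wx": 0, "wy": 0, "wz": 0, "fingers": 0.072}], "force": 20}}

```text
time_s: 11.15
eef_pos: [0.4669, -0.0118, 0.1871]
orientation: [3.135, 0.187, 0.013]
ft_force: [0.8, -0.1, 0.4]
finger_gap: 0.776
```

```bash
python3 w.py w6.png tape_roll_center .466 -.012 .015 .028; python3 -c "
from h import *
go(.502,-.365,.18,96.8)"
```

```text
t 11.15 pos [ 0.4669 -0.0118  0.1871] yaw 6.83 tilt 0.47 gap 72.2 F [ 0.8 -0.1  0.4] 
 d(tool) mm [-1.6 -0.1 87.1] rows 3.0 
spot [ 0.465  -0.0112  0.0139] 0.56
cloud 2003 [ 0.4847 -0.0059] [0.1057 0.0601] 18.2 mean [ 0.4664 -0.0106  0.0203]
trace 0.68 [ 0.465  -0.0123] [0.0596 0.0596] mean [ 0.4648 -0.0115  0.0205] axis deg -95.3
t 11.3 pos [ 0.4651 -0.0117  0.1806] yaw 6.83 tilt 0.01 gap 71.8 F [ 0.5  0.5 -0.1] 
 d(tool) mm [ -5.4 355.2   0.6] rows 9.0 wz -90.0
```

>>> {"method": "drive_tool", "body": {"targets": [{"dx": -0.0006, "dy": 0.0395, "dz": 0, "wx": 0, "wy": 0, "wz": 0, "fingers": 0.08}, {"dx": -0.0006, "dy": 0.0395, "dz": 0, "wx": 0, "wy": 0, "wz": 0, "fingers": 0.08}, {"dx": -0.0006, "dy": 0.0395, "dz": 0, "wx": 0, "wy": 0, "wz": 0, "fingers": 0.08}, {"dx": -0.0006, "dy": 0.0395, "dz": 0, "wx": 0, "wy": 0, "wz": 0, "fingers": 0.08}, {"dx": -0.0006, "dy": 0.0395, "dz": 0, "wx": 0, "wy": 0, "wz": 0, "fingers": 0.08}, {"dx": -0.0006, "dy": 0.0395, "dz": 0, "wx": 0, "wy": 0, "wz": 0, "fingers": 0.08}, {"dx": -0.0006, "dy": 0.0395, "dz": 0, "wx": 0, "wy": 0, "wz": 0, "fingers": 0.08}, {"dx": -0.0006, "dy": 0.0395, "dz": 0, "wx": 0, "wy": 0, "wz": 0, "fingers": 0.08}, {"dx": -0.0006, "dy": 0.0395, "dz": 0, "wx": 0, "wy": 0, "wz": 0, "fingers": 0.08}, {"dx": 0, "dy": 0, "dz": 0, "wx": 0, "wy": 0, "wz": 7, "fingers": 0.08}], "force": 20}}

```text
time_s: 12.13
eef_pos: [0.5013, -0.3702, 0.1779]
orientation: [-3.141, 0.001, 0.005]
ft_force: [1.0, -0.4, 0.2]
finger_gap: 0.86
```

>>> {"method": "drive_tool", "body": {"targets": [{"dx": 0, "dy": 0, "dz": 0, "wx": 0, "wy": 0, "wz": 7, "fingers": 0.08}, {"dx": 0, "dy": 0, "dz": 0, "wx": 0, "wy": 0, "wz": 7, "fingers": 0.08}, {"dx": 0, "dy": 0, "dz": 0, "wx": 0, "wy": 0, "wz": 7, "fingers": 0.08}, {"dx": 0, "dy": 0, "dz": 0, "wx": 0, "wy": 0, "wz": 7, "fingers": 0.08}, {"dx": 0, "dy": 0, "dz": 0, "wx": 0, "wy": 0, "wz": 7, "fingers": 0.08}, {"dx": 0, "dy": 0, "dz": 0, "wx": 0, "wy": 0, "wz": 7, "fingers": 0.08}, {"dx": 0, "dy": 0, "dz": 0, "wx": 0, "wy": 0, "wz": 7, "fingers": 0.08}, {"dx": 0, "dy": 0, "dz": 0, "wx": 0, "wy": 0, "wz": 7, "fingers": 0.08}, {"dx": 0, "dy": 0, "dz": 0, "wx": 0, "wy": 0, "wz": 7, "fingers": 0.08}, {"dx": 0, "dy": 0, "dz": 0, "wx": 0, "wy": 0, "wz": 7, "fingers": 0.08}], "force": 20}}

```text
time_s: 12.97
eef_pos: [0.5017, -0.365, 0.179]
orientation: [-2.565, 1.813, 0.004]
ft_force: [-0.3, -0.2, 0.8]
finger_gap: 0.861
```

>>> {"method": "drive_tool", "body": {"targets": [{"dx": 0, "dy": 0, "dz": 0, "wx": 0, "wy": 0, "wz": 7, "fingers": 0.08}, {"dx": 0, "dy": 0, "dz": 0, "wx": 0, "wy": 0, "wz": 6, "fingers": 0.08}, {"dx": 0, "dy": 0, "dz": 0, "wx": 0, "wy": 0, "wz": 0, "fingers": 0.08}, {"dx": 0, "dy": 0, "dz": 0, "wx": 0, "wy": 0, "wz": 0, "fingers": 0.08}], "force": 20}}

```text
time_s: 13.3
eef_pos: [0.5019, -0.3651, 0.1796]
orientation: [2.353, -2.081, -0.003]
ft_force: [0.1, 0.7, 0.0]
finger_gap: 0.86
```

```bash
python3 w.py w7.png sheet_weight_center .502 -.379 .008 .04; python3 -c "
from h import *
go(.502,-.379,.004,-83.2)"
```

```text
t 13.3 pos [ 0.5019 -0.3651  0.1796] yaw -82.97 tilt 0.1 gap 80.0 F [0.1 0.7 0. ] 
 d(tool) mm [14.   1.5 79.5] rows 2.0 
cloud 1494 [ 0.5042 -0.3794] [0.0402 0.0424] 8.4 mean [ 0.5064 -0.3788  0.0276]
trace 0.65 [ 0.5046 -0.3793] [0.0412 0.0408] mean [ 0.5064 -0.3787  0.0277] axis deg -67.8
t 13.45 pos [ 0.5021 -0.3652  0.1803] yaw -83.0 tilt 0.04 gap 80.1 F [0.4 0.1 0.5] 
 d(tool) mm [ 13.8   1.7 176.3] rows 5.0 wz 0.2
```

>>> {"method": "drive_tool", "body": {"targets": [{"dx": 0.0142, "dy": 0, "dz": 0, "wx": 0, "wy": 0, "wz": 0, "fingers": 0.08}, {"dx": 0, "dy": 0, "dz": 0.035, "wx": 0, "wy": 0, "wz": 0, "fingers": 0.08}, {"dx": 0, "dy": 0, "dz": 0.035, "wx": 0, "wy": 0, "wz": 0, "fingers": 0.08}, {"dx": 0, "dy": 0, "dz": 0.035, "wx": 0, "wy": 0, "wz": 0, "fingers": 0.08}, {"dx": 0, "dy": 0, "dz": 0.03, "wx": 0, "wy": 0, "wz": 0, "fingers": 0.08}, {"dx": 0, "dy": 0, "dz": 0.02, "wx": 0, "wy": 0, "wz": 0, "fingers": 0.08}, {"dx": 0, "dy": 0, "dz": 0.01, "wx": 0, "wy": 0, "wz": 0, "fingers": 0.08}, {"dx": 0, "dy": 0, "dz": 0, "wx": 0, "wy": 0, "wz": 0, "fingers": 0.08}, {"dx": 0, "dy": 0, "dz": 0, "wx": 0, "wy": 0, "wz": 0, "fingers": 0.08}], "force": 20}}

```text
time_s: 14.2
eef_pos: [0.5042, -0.38, 0.0165]
orientation: [2.35, -2.085, 0.001]
ft_force: [0.6, -0.8, 0.4]
finger_gap: 0.86
```

```bash
python3 -c "
from h import *
go(.5035,-.3793,.004,-83.2)"
```

```text
t 14.2 pos [ 0.5042 -0.38    0.0165] yaw -83.15 tilt 0.02 gap 80.0 F [ 0.6 -0.8  0.4] 
 d(tool) mm [-0.8  0.6 12.5] rows 1.0 wz 0.1
```

>>> {"method": "drive_tool", "body": {"targets": [{"dx": -0.0005, "dy": 0, "dz": 0.0115, "wx": 0, "wy": 0, "wz": 0, "fingers": 0.08}, {"dx": 0, "dy": 0, "dz": 0, "wx": 0, "wy": 0, "wz": 0, "fingers": 0.08}, {"dx": 0, "dy": 0, "dz": 0, "wx": 0, "wy": 0, "wz": 0, "fingers": 0.03}, {"dx": 0, "dy": 0, "dz": 0, "wx": 0, "wy": 0, "wz": 0, "fingers": 0.03}, {"dx": 0, "dy": 0, "dz": 0, "wx": 0, "wy": 0, "wz": 0, "fingers": 0.03}, {"dx": 0, "dy": 0, "dz": 0, "wx": 0, "wy": 0, "wz": 0, "fingers": 0.03}, {"dx": 0, "dy": 0, "dz": 0, "wx": 0, "wy": 0, "wz": 0, "fingers": 0.03}, {"dx": 0, "dy": 0, "dz": 0, "wx": 0, "wy": 0, "wz": 0, "fingers": 0.03}], "force": 20}}

```text
time_s: 14.87
eef_pos: [0.5039, -0.379, 0.0045]
orientation: [2.35, -2.085, 0.0]
ft_force: [0.0, -0.3, -0.3]
finger_gap: 0.484
```

>>> {"method": "drive_tool", "body": {"targets": [{"dx": 0, "dy": 0, "dz": -0.025, "wx": 0, "wy": 0, "wz": 0, "fingers": 0.03}, {"dx": 0, "dy": 0, "dz": -0.035, "wx": 0, "wy": 0, "wz": 0, "fingers": 0.03}, {"dx": 0, "dy": 0, "dz": -0.035, "wx": 0, "wy": 0, "wz": 0, "fingers": 0.03}, {"dx": 0, "dy": 0, "dz": -0.035, "wx": 0, "wy": 0, "wz": 0, "fingers": 0.03}, {"dx": 0, "dy": 0, "dz": -0.02, "wx": 0, "wy": 0, "wz": 0, "fingers": 0.03}, {"dx": 0, "dy": 0, "dz": 0, "wx": 0, "wy": 0, "wz": 0, "fingers": 0.03}], "force": 20}}

```text
time_s: 15.37
eef_pos: [0.5051, -0.38, 0.16]
orientation: [-2.35, 2.085, -0.011]
ft_force: [0.2, 0.4, -1.1]
finger_gap: 0.449
```

```bash
python3 -c "
from h import *
go(.3825,.2250,.14,-83.2)"
```

```text
t 15.37 pos [ 0.5051 -0.38    0.16  ] yaw -83.17 tilt 0.4 gap 41.8 F [ 0.2  0.4 -1.1] 
 d(tool) mm [-615.3   49.9   16.7] rows 15.0 wz 0.0
```

>>> {"method": "drive_tool", "body": {"targets": [{"dx": -0.0385, "dy": 0.003, "dz": 0, "wx": 0, "wy": 0, "wz": 0, "fingers": 0.03}, {"dx": -0.0385, "dy": 0.003, "dz": 0, "wx": 0, "wy": 0, "wz": 0, "fingers": 0.03}, {"dx": -0.0385, "dy": 0.003, "dz": 0, "wx": 0, "wy": 0, "wz": 0, "fingers": 0.03}, {"dx": -0.0385, "dy": 0.003, "dz": 0, "wx": 0, "wy": 0, "wz": 0, "fingers": 0.03}, {"dx": -0.0385, "dy": 0.003, "dz": 0, "wx": 0, "wy": 0, "wz": 0, "fingers": 0.03}, {"dx": -0.0385, "dy": 0.003, "dz": 0, "wx": 0, "wy": 0, "wz": 0, "fingers": 0.03}, {"dx": -0.0385, "dy": 0.003, "dz": 0, "wx": 0, "wy": 0, "wz": 0, "fingers": 0.03}, {"dx": -0.0385, "dy": 0.003, "dz": 0, "wx": 0, "wy": 0, "wz": 0, "fingers": 0.03}, {"dx": -0.0385, "dy": 0.003, "dz": 0, "wx": 0, "wy": 0, "wz": 0, "fingers": 0.03}, {"dx": -0.0385, "dy": 0.003, "dz": 0, "wx": 0, "wy": 0, "wz": 0, "fingers": 0.03}], "force": 20}}

```text
time_s: 16.2
eef_pos: [0.4271, 0.0013, 0.1534]
orientation: [2.349, -2.085, -0.001]
ft_force: [0.3, -0.6, -1.7]
finger_gap: 0.445
```

>>> {"method": "drive_tool", "body": {"targets": [{"dx": -0.0385, "dy": 0.003, "dz": 0, "wx": 0, "wy": 0, "wz": 0, "fingers": 0.03}, {"dx": -0.0385, "dy": 0.003, "dz": 0, "wx": 0, "wy": 0, "wz": 0, "fingers": 0.03}, {"dx": -0.0385, "dy": 0.003, "dz": 0, "wx": 0, "wy": 0, "wz": 0, "fingers": 0.03}, {"dx": -0.0385, "dy": 0.003, "dz": 0, "wx": 0, "wy": 0, "wz": 0, "fingers": 0.03}, {"dx": -0.0385, "dy": 0.003, "dz": 0, "wx": 0, "wy": 0, "wz": 0, "fingers": 0.03}, {"dx": -0.0385, "dy": 0.003, "dz": 0, "wx": 0, "wy": 0, "wz": 0, "fingers": 0.03}, {"dx": 0, "dy": 0, "dz": 0, "wx": 0, "wy": 0, "wz": 0, "fingers": 0.03}, {"dx": 0, "dy": 0, "dz": 0, "wx": 0, "wy": 0, "wz": 0, "fingers": 0.03}], "force": 20}}

```text
time_s: 16.87
eef_pos: [0.3819, 0.2284, 0.1532]
orientation: [2.353, -2.079, -0.001]
ft_force: [1.1, 0.2, -1.8]
finger_gap: 0.446
```

```bash
python3 - <<'E'
from h import *
go(.3825,.2250,.051,-83.2)
c=read_camera('wrist');save(c,'w8.png',f=1.2);P=cloud(c)
for r in trace(c,'note_cube_top')[:2]:
    Q=P[r['pixels']];Q=Q[abs(Q[:,2]-.044)<.008];
    if len(Q): print('cube',r['conf'],len(Q),cv2.minAreaRect(Q[:,:2].astype(np.float32)),Q.mean(0))
for r in spot_point(c,'note_cube_top')[:2]: print(r)
for r in trace(c,'sheet_weight_center')[:1]:
    Q=P[r['pixels']];Q=Q[~np.isnan(Q[:,0])];print('wt',r['conf'],len(Q),np.percentile(Q,[2,50,98],axis=0).round(4))
E
```

```text
t 16.87 pos [0.3819 0.2284 0.1532] yaw -82.94 tilt 0.1 gap 41.5 F [ 1.1  0.2 -1.8] 
 d(tool) mm [  3.4  -0.3 102.2] rows 3.0 wz 0.3
cube 0.68 6181 ((0.38316458463668823, 0.22661259770393372), (0.0748993456363678, 0.07603342831134796), 14.011750221252441) [0.39164433 0.22740158 0.04294214]
{'location': [0.3833, 0.2245, 0.0433], 'conf': 0.64}
{'location': [0.4025, 0.348, 0.0326], 'conf': 0.63}
wt 0.6 6012 [[0.3662 0.2115 0.1521]
 [0.3889 0.2295 0.1741]
 [0.4022 0.2471 0.1804]]
```

View pics/w8.png

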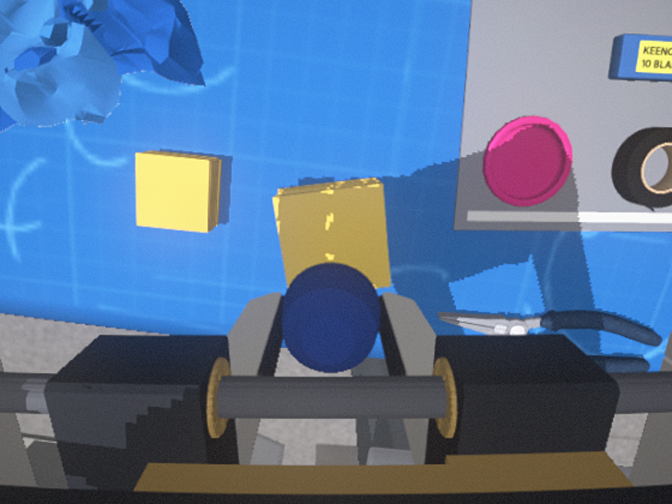

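The held weight shows at (331,317), upright between the fingers, with the large cube below it at (333,235). Lowering it.

>>> {"method": "drive_tool", "body": {"targets": [{"dx": 0.0028, "dy": 0, "dz": 0.035, "wx": 0, "wy": 0, "wz": 0, "fingers": 0.03}, {"dx": 0, "dy": 0, "dz": 0.035, "wx": 0, "wy": 0, "wz": 0, "fingers": 0.03}, {"dx": 0, "dy": 0, "dz": 0.02, "wx": 0, "wy": 0, "wz": 0, "fingers": 0.03}, {"dx": 0, "dy": 0, "dz": 0.007, "wx": 0, "wy": 0, "wz": 0, "fingers": 0.03}, {"dx": 0, "dy": 0, "dz": 0, "wx": 0, "wy": 0, "wz": 0, "fingers": 0.03}, {"dx": 0, "dy": 0, "dz": 0, "wx": 0, "wy": 0, "wz": 0, "fingers": 0.03}], "force": 20}}

```text
time_s: 17.57
eef_pos: [0.3839, 0.2239, 0.0584]
orientation: [-2.348, 2.086, -0.001]
ft_force: [0.7, 0.1, -1.8]
finger_gap: 0.445
```

>>> {"method": "drive_tool", "body": {"targets": [{"dx": 0, "dy": 0, "dz": 0.002, "wx": 0, "wy": 0, "wz": 0, "fingers": 0.03}, {"dx": 0, "dy": 0, "dz": 0, "wx": 0, "wy": 0, "wz": 0, "fingers": 0.03}], "force": 20}}

```text
time_s: 17.73
eef_pos: [0.3839, 0.2244, 0.0566]
orientation: [-2.348, 2.084, -0.001]
ft_force: [0.2, 0.3, -1.0]
finger_gap: 0.449
```

>>> {"method": "drive_tool", "body": {"targets": [{"dx": 0, "dy": 0, "dz": 0.0015, "wx": 0, "wy": 0, "wz": 0, "fingers": 0.03}, {"dx": 0, "dy": 0, "dz": 0, "wx": 0, "wy": 0, "wz": 0, "fingers": 0.03}], "force": 20}}

```text
time_s: 17.9
eef_pos: [0.3834, 0.2244, 0.0543]
orientation: [-2.349, 2.085, -0.0]
ft_force: [0.8, 0.2, -1.7]
finger_gap: 0.445
```

>>> {"method": "drive_tool", "body": {"targets": [{"dx": 0, "dy": 0, "dz": 0.002, "wx": 0, "wy": 0, "wz": 0, "fingers": 0.03}, {"dx": 0, "dy": 0, "dz": 0, "wx": 0, "wy": 0, "wz": 0, "fingers": 0.03}], "force": 20}}

```text
time_s: 18.07
eef_pos: [0.3832, 0.2243, 0.0517]
orientation: [-2.35, 2.085, 0.0]
ft_force: [0.5, 0.6, -1.0]
finger_gap: 0.448
```

>>> {"method": "drive_tool", "body": {"targets": [{"dx": 0, "dy": 0, "dz": 0.0015, "wx": 0, "wy": 0, "wz": 0, "fingers": 0.03}, {"dx": 0, "dy": 0, "dz": 0, "wx": 0, "wy": 0, "wz": 0, "fingers": 0.03}], "force": 20}}

```text
time_s: 18.23
eef_pos: [0.3836, 0.2243, 0.0512]
orientation: [-2.35, 2.085, -0.001]
ft_force: [-1.5, -2.8, 8.2]
finger_gap: 0.445
```

>>> {"method": "drive_tool", "body": {"targets": [{"dx": 0, "dy": 0, "dz": 0, "wx": 0, "wy": 0, "wz": 0, "fingers": 0.08}, {"dx": 0, "dy": 0, "dz": 0, "wx": 0, "wy": 0, "wz": 0, "fingers": 0.08}, {"dx": 0, "dy": 0, "dz": 0, "wx": 0, "wy": 0, "wz": 0, "fingers": 0.08}, {"dx": 0, "dy": 0, "dz": -0.03, "wx": 0, "wy": 0, "wz": 0, "fingers": 0.08}, {"dx": 0, "dy": 0, "dz": -0.04, "wx": 0, "wy": 0, "wz": 0, "fingers": 0.08}, {"dx": 0, "dy": 0, "dz": -0.04, "wx": 0, "wy": 0, "wz": 0, "fingers": 0.08}, {"dx": 0, "dy": 0, "dz": -0.04, "wx": 0, "wy": 0, "wz": 0, "fingers": 0.08}, {"dx": 0, "dy": 0, "dz": -0.01, "wx": 0, "wy": 0, "wz": 0, "fingers": 0.08}, {"dx": 0, "dy": 0, "dz": 0, "wx": 0, "wy": 0, "wz": 0, "fingers": 0.08}], "force": 20}}

```text
time_s: 18.98
eef_pos: [0.3842, 0.2247, 0.2137]
orientation: [-2.346, 2.082, -0.003]
ft_force: [0.5, 0.3, -0.7]
finger_gap: 0.864
```

```bash
python3 w.py w9.png sheet_weight_center .384 .2243 .06 .095; python3 -c "
from h import *
go(.634,.228,.2,-83.2)"
```

```text
t 18.98 pos [0.3842 0.2247 0.2137] yaw -83.17 tilt 0.3 gap 80.3 F [ 0.5  0.3 -0.7] 
 d(tool) mm [  0.6   0.8 113.7] rows 3.0 
spot [0.385  0.2268 0.0627] 0.63
cloud 1433 [0.3834 0.2238] [0.0402 0.0394] 51.1 mean [0.3855 0.2245 0.0726]
trace 0.76 [0.3834 0.2238] [0.0402 0.0394] mean [0.3855 0.2245 0.0726] axis deg -82.7
t 19.13 pos [0.3829 0.2241 0.2087] yaw -83.17 tilt 0.11 gap 80.0 F [-1.1 -0.7 -0.5] 
 d(tool) mm [  26.  -249.8    8.3] rows 7.0 wz 0.0
```

>>> {"method": "drive_tool", "body": {"targets": [{"dx": 0.0052, "dy": -0.036, "dz": 0, "wx": 0, "wy": 0, "wz": 0, "fingers": 0.08}, {"dx": 0.0052, "dy": -0.036, "dz": 0, "wx": 0, "wy": 0, "wz": 0, "fingers": 0.08}, {"dx": 0.0052, "dy": -0.036, "dz": 0, "wx": 0, "wy": 0, "wz": 0, "fingers": 0.08}, {"dx": 0.0052, "dy": -0.036, "dz": 0, "wx": 0, "wy": 0, "wz": 0, "fingers": 0.08}, {"dx": 0.0052, "dy": -0.036, "dz": 0, "wx": 0, "wy": 0, "wz": 0, "fingers": 0.08}, {"dx": 0, "dy": 0, "dz": 0, "wx": 0, "wy": 0, "wz": 0, "fingers": 0.08}, {"dx": 0, "dy": 0, "dz": 0, "wx": 0, "wy": 0, "wz": 0, "fingers": 0.08}], "force": 20}}

```text
time_s: 19.72
eef_pos: [0.5655, 0.2193, 0.2068]
orientation: [2.345, -2.083, -0.004]
ft_force: [-1.1, -0.0, 0.3]
finger_gap: 0.86
```

```bash
python3 w.py w10.png cyan_bottle_center .634 .228 .1 .125; python3 -c "
from h import *
go(.634,.228,.045,-83.2)"
```

```text
t 19.72 pos [0.5655 0.2193 0.2068] yaw -83.23 tilt 0.3 gap 80.0 F [-1.1 -0.   0.3] 
 d(tool) mm [ -0.7 -69.6 106.4] rows 3.0 
spot [0.6351 0.2307 0.0603] 0.69
cloud 835 [0.6348 0.2293] [0.0236 0.0235] 6.8 mean [0.6349 0.2294 0.1107]
trace 0.9 [0.6348 0.2293] [0.0236 0.0235] mean [0.6349 0.2294 0.1107] axis deg -155.7
t 19.87 pos [0.5641 0.2199 0.2096] yaw -83.15 tilt 0.06 gap 80.1 F [-0.2 -0.4  0.7] 
 d(tool) mm [  0.2 -70.6 164.5] rows 4.0 wz 0.1
```

View pics/w10.png

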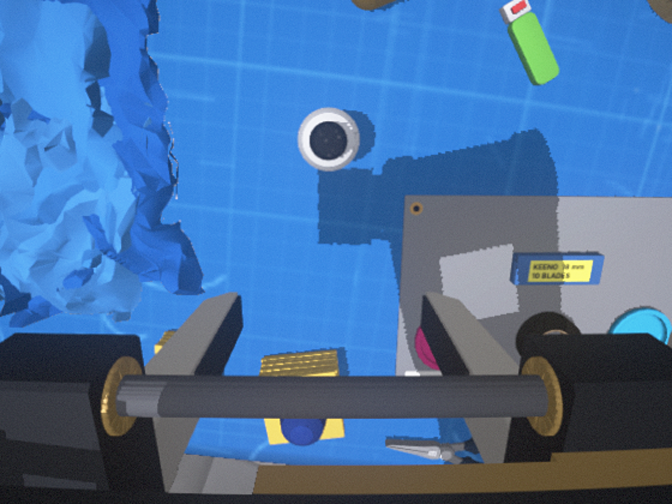

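>>> {"method": "drive_tool", "body": {"targets": [{"dx": -0.0009, "dy": -0.036, "dz": 0, "wx": 0, "wy": 0, "wz": 0, "fingers": 0.085}, {"dx": 0, "dy": -0.0353, "dz": 0, "wx": 0, "wy": 0, "wz": 0, "fingers": 0.085}, {"dx": 0, "dy": 0, "dz": 0, "wx": 0, "wy": 0, "wz": 0, "fingers": 0.085}, {"dx": 0, "dy": 0, "dz": 0, "wx": 0, "wy": 0, "wz": 0, "fingers": 0.085}, {"dx": 0, "dy": 0, "dz": 0.03, "wx": 0, "wy": 0, "wz": 0, "fingers": 0.085}, {"dx": 0, "dy": 0, "dz": 0.035, "wx": 0, "wy": 0, "wz": 0, "fingers": 0.085}, {"dx": 0, "dy": 0, "dz": 0, "wx": 0, "wy": 0, "wz": 0, "fingers": 0.085}, {"dx": 0, "dy": 0, "dz": 0, "wx": 0, "wy": 0, "wz": 0, "fingers": 0.085}], "force": 20}}

```text
time_s: 20.53
eef_pos: [0.6341, 0.2292, 0.1452]
orientation: [2.349, -2.083, -0.002]
ft_force: [-0.1, 0.3, 1.1]
finger_gap: 0.912
```

```bash
python3 -c "
from h import *
go(.6348,.2293,.05,-83.2)"
```

```text
t 20.53 pos [0.6341 0.2292 0.1452] yaw -83.14 tilt 0.12 gap 84.8 F [-0.1  0.3  1.1] 
 d(tool) mm [-0.1 -0.9 95.2] rows 3.0 wz 0.1
```

>>> {"method": "drive_tool", "body": {"targets": [{"dx": 0, "dy": -0.0007, "dz": 0.032, "wx": 0, "wy": 0, "wz": 0, "fingers": 0.085}, {"dx": 0, "dy": 0, "dz": 0.032, "wx": 0, "wy": 0, "wz": 0, "fingers": 0.085}, {"dx": 0, "dy": 0, "dz": 0.025, "wx": 0, "wy": 0, "wz": 0, "fingers": 0.085}, {"dx": 0, "dy": 0, "dz": 0.006, "wx": 0, "wy": 0, "wz": 0, "fingers": 0.085}, {"dx": 0, "dy": 0, "dz": 0, "wx": 0, "wy": 0, "wz": 0, "fingers": 0.06}, {"dx": 0, "dy": 0, "dz": 0, "wx": 0, "wy": 0, "wz": 0, "fingers": 0.05}, {"dx": 0, "dy": 0, "dz": 0, "wx": 0, "wy": 0, "wz": 0, "fingers": 0.035}, {"dx": 0, "dy": 0, "dz": 0, "wx": 0, "wy": 0, "wz": 0, "fingers": 0.035}, {"dx": 0, "dy": 0, "dz": 0, "wx": 0, "wy": 0, "wz": 0, "fingers": 0.035}, {"dx": 0, "dy": 0, "dz": 0, "wx": 0, "wy": 0, "wz": 0, "fingers": 0.035}], "force": 25}}

```text
time_s: 21.37
eef_pos: [0.6368, 0.2294, 0.0513]
orientation: [-2.349, 2.084, -0.001]
ft_force: [-0.1, 0.1, -0.2]
finger_gap: 0.533
```

```bash
python3 -c "
from h import *
go(.6348,.2293,.05,-83.2)
p=mat(-.045,-.1);print(p);go(*p,.09)"
```

```text
t 21.37 pos [0.6368 0.2294 0.0513] yaw -83.17 tilt 0.06 gap 49.6 F [-0.1  0.1 -0.2] 
 d(tool) mm [-0.2  2.   1.3] rows 1.0 wz 0.0
[ 0.47765695 -0.11112473]
t 21.37 pos [0.6368 0.2294 0.0513] yaw -83.17 tilt 0.06 gap 49.6 F [-0.1  0.1 -0.2] 
 d(tool) mm [319.1 198.4 -39. ] rows 8.0
```

>>> {"method": "drive_tool", "body": {"targets": [{"dx": 0, "dy": 0.0018, "dz": 0, "wx": 0, "wy": 0, "wz": 0, "fingers": 0.048}, {"dx": 0, "dy": 0, "dz": 0, "wx": 0, "wy": 0, "wz": 0, "fingers": 0.035}, {"dx": 0, "dy": 0, "dz": 0, "wx": 0, "wy": 0, "wz": 0, "fingers": 0.035}, {"dx": 0, "dy": 0, "dz": 0, "wx": 0, "wy": 0, "wz": 0, "fingers": 0.035}, {"dx": 0, "dy": 0, "dz": 0, "wx": 0, "wy": 0, "wz": 0, "fingers": 0.035}], "force": 25}}

```text
time_s: 21.78
eef_pos: [0.6346, 0.2291, 0.0504]
orientation: [2.35, -2.085, -0.0]
ft_force: [-1.8, 0.3, 2.2]
finger_gap: 0.471
```

>>> {"method": "drive_tool", "body": {"targets": [{"dx": 0, "dy": 0, "dz": -0.02, "wx": 0, "wy": 0, "wz": 0, "fingers": 0.035}, {"dx": 0, "dy": 0, "dz": -0.025, "wx": 0, "wy": 0, "wz": 0, "fingers": 0.035}, {"dx": 0, "dy": 0, "dz": -0.02, "wx": 0, "wy": 0, "wz": 0, "fingers": 0.035}, {"dx": 0, "dy": 0, "dz": 0, "wx": 0, "wy": 0, "wz": 0, "fingers": 0.035}, {"dx": 0, "dy": 0, "dz": 0, "wx": 0, "wy": 0, "wz": 0, "fingers": 0.035}], "force": 25}}

```text
time_s: 22.2
eef_pos: [0.6351, 0.2292, 0.1161]
orientation: [-2.349, 2.084, -0.001]
ft_force: [-0.1, 0.4, -1.9]
finger_gap: 0.469
```

```bash
cat > held.py <<'E'
from h import *
import sys
t,x,y,z=sys.argv[1],*map(float,sys.argv[2:5])
go(x,y,z)
s=state();T=np.array(s['eef_pos']);R=Ro.from_rotvec(s['orientation']).as_matrix()
c=read_camera('wrist');P=cloud(c);save(c,sys.argv[5],f=1.2)
print('finger cloud near cap:')
k=(np.linalg.norm(P[...,:2]-T[:2],axis=-1)<.03)&(P[...,2]>T[2]+.045)&(P[...,2]<T[2]+.08)
Q=P[k]; print(len(Q),np.percentile(Q,[2,50,98],axis=0).round(4))
for r in trace(c,t)[:1]:
    Q=P[r['pixels']];Q=Q[~np.isnan(Q[:,0])];top=np.percentile(Q[:,2],97);A=Q[Q[:,2]>top-.006];q=cv2.minAreaRect(A[:,:2].astype(np.float32))
    print('held',round(r['conf'],2),'top-TCP',(top-T[2]).round(4),'cap centre-TCP',(np.array(q[0])-T[:2]).round(4),np.round(q[1],4))
E
python3 held.py cyan_bottle_center .47766 -.11112 .14 w11.png
```

```text
t 22.2 pos [0.6351 0.2292 0.1161] yaw -83.17 tilt 0.1 gap 43.6 F [-0.1  0.4 -1.9] 
 d(tool) mm [319.2 196.7 -24.3] rows 8.0 
finger cloud near cap:
3797 [[0.6248 0.2025 0.1616]
 [0.6433 0.2304 0.1737]
 [0.6479 0.2578 0.1948]]
held 0.63 top-TCP 0.0605 cap centre-TCP [0.017  0.0023] [0.0267 0.0231]
```

View pics/w11.png

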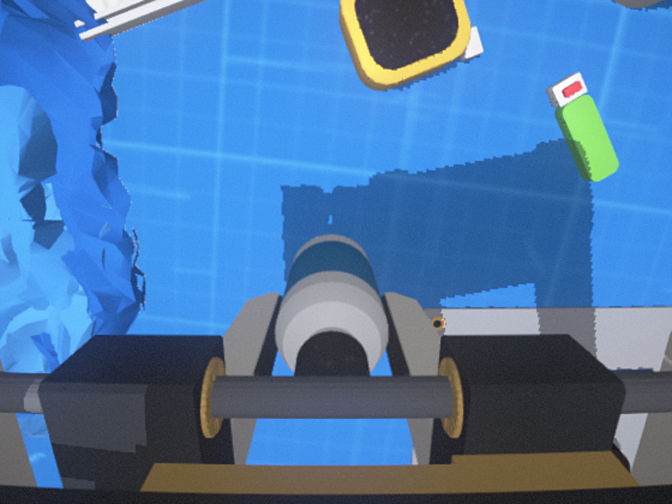

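Held upright at (331,310), with the cap hidden behind the bar. Moving it to the cyan saucer.

>>> {"method": "drive_tool", "body": {"targets": [{"dx": 0.02, "dy": 0.0123, "dz": 0, "wx": 0, "wy": 0, "wz": 0, "fingers": 0.035}, {"dx": 0.035, "dy": 0.0216, "dz": 0, "wx": 0, "wy": 0, "wz": 0, "fingers": 0.035}, {"dx": 0.035, "dy": 0.0216, "dz": 0, "wx": 0, "wy": 0, "wz": 0, "fingers": 0.035}, {"dx": 0.035, "dy": 0.0216, "dz": 0, "wx": 0, "wy": 0, "wz": 0, "fingers": 0.035}, {"dx": 0.035, "dy": 0.0216, "dz": 0, "wx": 0, "wy": 0, "wz": 0, "fingers": 0.035}, {"dx": 0.035, "dy": 0.0216, "dz": 0, "wx": 0, "wy": 0, "wz": 0, "fingers": 0.035}, {"dx": 0.035, "dy": 0.0216, "dz": 0, "wx": 0, "wy": 0, "wz": 0, "fingers": 0.035}, {"dx": 0.035, "dy": 0.0216, "dz": 0, "wx": 0, "wy": 0, "wz": 0, "fingers": 0.035}, {"dx": 0.035, "dy": 0.0216, "dz": 0, "wx": 0, "wy": 0, "wz": 0, "fingers": 0.035}, {"dx": 0.0192, "dy": 0.0118, "dz": 0, "wx": 0, "wy": 0, "wz": 0, "fingers": 0.035}], "force": 25}}

```text
time_s: 23.13
eef_pos: [0.4748, -0.1139, 0.114]
orientation: [2.347, -2.086, -0.002]
ft_force: [0.1, 0.5, -0.9]
finger_gap: 0.47
```

>>> {"method": "drive_tool", "body": {"targets": [{"dx": 0, "dy": 0, "dz": 0, "wx": 0, "wy": 0, "wz": 0, "fingers": 0.035}, {"dx": 0, "dy": 0, "dz": 0, "wx": 0, "wy": 0, "wz": 0, "fingers": 0.035}, {"dx": 0, "dy": 0, "dz": 0, "wx": 0, "wy": 0, "wz": 0, "fingers": 0.035}], "force": 25}}

```text
time_s: 23.38
eef_pos: [0.477, -0.1109, 0.1145]
orientation: [2.349, -2.085, -0.002]
ft_force: [0.2, 0.2, -1.2]
finger_gap: 0.471
```

```bash
cat > sauc.py <<'E'
from h import *
import sys
# fit saucer rim circle from top camera + scene by colour, and mat frame
go(*mat(-.045,-.1),.0575)
for cam in ['wrist','top']:
  c=read_camera(cam);P=cloud(c);hsv=cv2.cvtColor(c['frame'],cv2.COLOR_RGB2HSV).astype(int);H,S,V=hsv[...,0],hsv[...,1],hsv[...,2]
  if cam=='wrist': save(c,sys.argv[1],f=1.2)
  for n,h0,h1,p in [('mag',150,178,mat(-.045,.1)),('cyan',85,100,mat(-.045,-.1))]:
    k=(H>h0)&(H<h1)&(S>100)&(V>90)&(np.linalg.norm(P[...,:2]-p,axis=-1)<.05)&(P[...,2]<.03)
    if k.sum()>50:
      (x,y),r=cv2.minEnclosingCircle(P[k][:,:2].astype(np.float32)); print(cam,n,k.sum(),round(x,4),round(y,4),'r',round(r,4),'mean',P[k].mean(0).round(4))
  for t in ['magenta_saucer','cyan_saucer','mat']:
    for r in spot_point(c,t)[:1]: print(cam,t,np.round(r['location'],4),round(r['conf'],2))
E
python3 sauc.py w12.png
```

```text
t 23.38 pos [ 0.477  -0.1109  0.1145] yaw -83.19 tilt 0.07 gap 43.8 F [ 0.2  0.2 -1.2] 
 d(tool) mm [ 0.3 -0.7 57. ] rows 2.0 
wrist mag 4747 0.4524 0.0915 r 0.039 mean [0.4548 0.0894 0.0082]
wrist magenta_saucer [0.4553 0.0901 0.0028] 0.71
wrist cyan_saucer [ 0.479 -0.109  0.006] 0.74
wrist mat [ 0.5131 -0.0075  0.0008] 0.59
top mag 446 0.4532 0.0868 r 0.0333 mean [0.4537 0.0874 0.0085]
top magenta_saucer [0.4558 0.0899 0.0021] 0.57
top mat [ 5.096e-01 -2.800e-03  4.000e-04] 0.87
```

>>> {"method": "drive_tool", "body": {"targets": [{"dx": 0, "dy": -0.001, "dz": 0.02, "wx": 0, "wy": 0, "wz": 0, "fingers": 0.035}, {"dx": 0, "dy": 0, "dz": 0.02, "wx": 0, "wy": 0, "wz": 0, "fingers": 0.035}, {"dx": 0, "dy": 0, "dz": 0.011, "wx": 0, "wy": 0, "wz": 0, "fingers": 0.035}, {"dx": 0, "dy": 0, "dz": 0.004, "wx": 0, "wy": 0, "wz": 0, "fingers": 0.035}, {"dx": 0, "dy": 0, "dz": 0, "wx": 0, "wy": 0, "wz": 0, "fingers": 0.035}, {"dx": 0, "dy": 0, "dz": 0, "wx": 0, "wy": 0, "wz": 0, "fingers": 0.035}], "force": 25}}

```text
time_s: 24.28
eef_pos: [0.4784, -0.1112, 0.0611]
orientation: [-2.35, 2.085, -0.001]
ft_force: [-1.1, -0.7, -0.9]
finger_gap: 0.468
```

>>> {"method": "drive_tool", "body": {"targets": [{"dx": 0, "dy": 0, "dz": 0.0015, "wx": 0, "wy": 0, "wz": 0, "fingers": 0.035}, {"dx": 0, "dy": 0, "dz": 0, "wx": 0, "wy": 0, "wz": 0, "fingers": 0.035}], "force": 25}}

```text
time_s: 24.45
eef_pos: [0.4785, -0.1113, 0.0596]
orientation: [-2.349, 2.085, -0.002]
ft_force: [0.1, -0.8, -1.0]
finger_gap: 0.468
```

```bash
python3 -c "
from h import *
go(.478,-.1105,.0565)"
```

```text
t 24.45 pos [ 0.4785 -0.1113  0.0596] yaw -83.17 tilt 0.06 gap 43.5 F [ 0.1 -0.8 -1. ] 
 d(tool) mm [-0.8  0.4  3.1] rows 1.0
```

>>> {"method": "drive_tool", "body": {"targets": [{"dx": 0, "dy": 0, "dz": 0.002, "wx": 0, "wy": 0, "wz": 0, "fingers": 0.035}, {"dx": 0, "dy": 0, "dz": 0, "wx": 0, "wy": 0, "wz": 0, "fingers": 0.035}], "force": 25}}

```text
time_s: 24.62
eef_pos: [0.4781, -0.1112, 0.0569]
orientation: [-2.35, 2.085, -0.0]
ft_force: [-0.6, -0.4, -1.3]
finger_gap: 0.476
```

>>> {"method": "drive_tool", "body": {"targets": [{"dx": 0, "dy": 0, "dz": 0.001, "wx": 0, "wy": 0, "wz": 0, "fingers": 0.035}, {"dx": 0, "dy": 0, "dz": 0, "wx": 0, "wy": 0, "wz": 0, "fingers": 0.035}], "force": 25}}

```text
time_s: 24.78
eef_pos: [0.4784, -0.1112, 0.0564]
orientation: [-2.35, 2.085, -0.001]
ft_force: [0.0, 1.1, 3.4]
finger_gap: 0.471
```

Contact is at the expected floor height. Releasing.

>>> {"method": "drive_tool", "body": {"targets": [{"dx": 0, "dy": 0, "dz": 0, "wx": 0, "wy": 0, "wz": 0, "fingers": 0.055}, {"dx": 0, "dy": 0, "dz": 0, "wx": 0, "wy": 0, "wz": 0, "fingers": 0.07}, {"dx": 0, "dy": 0, "dz": 0, "wx": 0, "wy": 0, "wz": 0, "fingers": 0.08}, {"dx": 0, "dy": 0, "dz": 0, "wx": 0, "wy": 0, "wz": 0, "fingers": 0.08}, {"dx": 0, "dy": 0, "dz": -0.02, "wx": 0, "wy": 0, "wz": 0, "fingers": 0.08}, {"dx": 0, "dy": 0, "dz": -0.035, "wx": 0, "wy": 0, "wz": 0, "fingers": 0.08}, {"dx": 0, "dy": 0, "dz": -0.04, "wx": 0, "wy": 0, "wz": 0, "fingers": 0.08}, {"dx": 0, "dy": 0, "dz": -0.04, "wx": 0, "wy": 0, "wz": 0, "fingers": 0.08}, {"dx": 0, "dy": 0, "dz": -0.035, "wx": 0, "wy": 0, "wz": 0, "fingers": 0.08}, {"dx": 0, "dy": 0, "dz": 0, "wx": 0, "wy": 0, "wz": 0, "fingers": 0.08}], "force": 20}}

```text
time_s: 25.62
eef_pos: [0.4797, -0.1116, 0.2333]
orientation: [-2.347, 2.083, -0.013]
ft_force: [1.1, 0.2, 0.8]
finger_gap: 0.859
```

```bash
python3 w.py w13.png cyan_bottle_center .478 -.111 .105 .13; python3 -c "
from h import *
go(.614,-.298,.22,6.8)"
```

```text
t 25.62 pos [ 0.4797 -0.1116  0.2333] yaw -83.17 tilt 0.52 gap 79.9 F [1.1 0.2 0.8] 
 d(tool) mm [ -1.3   2.8 133.3] rows 4.0 
spot [ 0.4779 -0.1086  0.0646] 0.9
cloud 630 [ 0.4794 -0.1111] [0.0241 0.0229] 7.2 mean [ 0.4809 -0.1109  0.116 ]
trace 0.88 [ 0.4796 -0.111 ] [0.0237 0.0229] mean [ 0.4809 -0.1109  0.116 ] axis deg -168.0
t 25.77 pos [ 0.478  -0.1111  0.2253] yaw -83.17 tilt 0.02 gap 79.9 F [-0.   1.6 -1. ] 
 d(tool) mm [ 201.7 -112.8    5.2] rows 5.0 wz -90.0
```

>>> {"method": "drive_tool", "body": {"targets": [{"dx": 0.0387, "dy": -0.0089, "dz": 0, "wx": 0, "wy": 0, "wz": 0, "fingers": 0.085}, {"dx": 0.0387, "dy": -0.0089, "dz": 0, "wx": 0, "wy": 0, "wz": 0, "fingers": 0.085}, {"dx": 0.0387, "dy": -0.0089, "dz": 0, "wx": 0, "wy": 0, "wz": 0, "fingers": 0.085}, {"dx": 0.0387, "dy": -0.0089, "dz": 0, "wx": 0, "wy": 0, "wz": 0, "fingers": 0.085}, {"dx": 0.0387, "dy": -0.0089, "dz": 0, "wx": 0, "wy": 0, "wz": 0, "fingers": 0.085}, {"dx": 0, "dy": 0, "dz": 0, "wx": 0, "wy": 0, "wz": 0, "fingers": 0.085}, {"dx": 0, "dy": 0, "dz": 0, "wx": 0, "wy": 0, "wz": 0, "fingers": 0.085}], "force": 20}}

```text
time_s: 26.35
eef_pos: [0.5449, -0.2992, 0.2227]
orientation: [2.347, -2.087, -0.007]
ft_force: [0.3, 0.0, 0.1]
finger_gap: 0.915
```

```bash
python3 w.py w14.png magenta_bottle_center .614 -.298 .1 .125; python3 -c "
from h import *
go(.614,-.298,.22,6.8)"
```

```text
t 26.35 pos [ 0.5449 -0.2992  0.2227] yaw -83.29 tilt 0.26 gap 85.1 F [0.3 0.  0.1] 
 d(tool) mm [  7.3 -69.2 122.4] rows 3.0 
spot [ 0.6142 -0.2976  0.0557] 0.85
spot [ 0.6094 -0.3768  0.0567] 0.61
cloud 714 [ 0.6126 -0.2981] [0.0236 0.0226] 6.4 mean [ 0.6129 -0.298   0.1106]
trace 0.67 [ 0.6126 -0.2981] [0.0236 0.0226] mean [ 0.6129 -0.298   0.1106] axis deg -169.3
t 26.5 pos [ 0.5449 -0.297   0.225 ] yaw -83.13 tilt 0.07 gap 85.1 F [0.4 1.2 0.2] 
 d(tool) mm [  9.2 -68.5   5. ] rows 2.0 wz -89.9
```

View pics/w14.png

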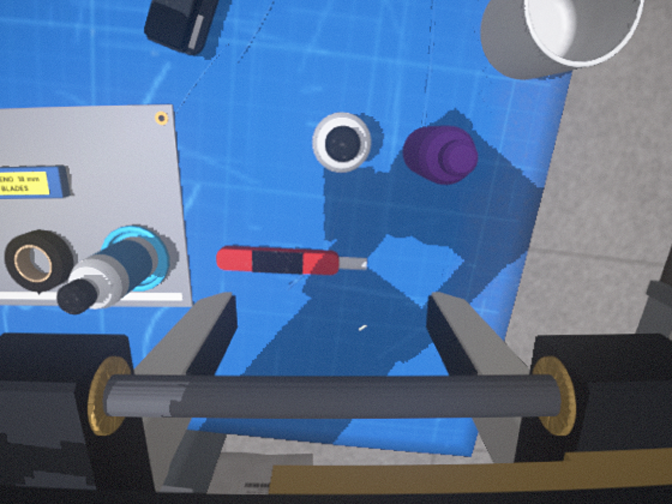

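>>> {"method": "drive_tool", "body": {"targets": [{"dx": 0, "dy": 0, "dz": 0, "wx": 0, "wy": 0, "wz": -7, "fingers": 0.085}, {"dx": 0, "dy": 0, "dz": 0, "wx": 0, "wy": 0, "wz": -7, "fingers": 0.085}, {"dx": 0, "dy": 0, "dz": 0, "wx": 0, "wy": 0, "wz": -7, "fingers": 0.085}, {"dx": 0, "dy": 0, "dz": 0, "wx": 0, "wy": 0, "wz": -7, "fingers": 0.085}, {"dx": 0, "dy": 0, "dz": 0, "wx": 0, "wy": 0, "wz": -7, "fingers": 0.085}, {"dx": 0, "dy": 0, "dz": 0, "wx": 0, "wy": 0, "wz": -7, "fingers": 0.085}, {"dx": 0, "dy": 0, "dz": 0, "wx": 0, "wy": 0, "wz": -7, "fingers": 0.085}, {"dx": 0, "dy": 0, "dz": 0, "wx": 0, "wy": 0, "wz": -7, "fingers": 0.085}, {"dx": 0, "dy": 0, "dz": 0, "wx": 0, "wy": 0, "wz": -7, "fingers": 0.085}, {"dx": 0, "dy": 0, "dz": 0, "wx": 0, "wy": 0, "wz": -7, "fingers": 0.085}], "force": 20}}

```text
time_s: 27.33
eef_pos: [0.5451, -0.2966, 0.2261]
orientation: [3.122, -0.349, 0.001]
ft_force: [-0.4, -0.3, -0.7]
finger_gap: 0.916
```

>>> {"method": "drive_tool", "body": {"targets": [{"dx": 0, "dy": 0, "dz": 0, "wx": 0, "wy": 0, "wz": -7, "fingers": 0.085}, {"dx": 0, "dy": 0, "dz": 0, "wx": 0, "wy": 0, "wz": -6, "fingers": 0.085}, {"dx": 0.034, "dy": 0, "dz": 0, "wx": 0, "wy": 0, "wz": 0, "fingers": 0.085}, {"dx": 0.034, "dy": 0.001, "dz": 0, "wx": 0, "wy": 0, "wz": 0, "fingers": 0.085}, {"dx": 0, "dy": 0, "dz": 0.025, "wx": 0, "wy": 0, "wz": 0, "fingers": 0.085}, {"dx": 0, "dy": 0, "dz": 0.03, "wx": 0, "wy": 0, "wz": 0, "fingers": 0.085}, {"dx": 0, "dy": 0, "dz": 0.02, "wx": 0, "wy": 0, "wz": 0, "fingers": 0.085}, {"dx": 0, "dy": 0, "dz": 0, "wx": 0, "wy": 0, "wz": 0, "fingers": 0.085}, {"dx": 0, "dy": 0, "dz": 0, "wx": 0, "wy": 0, "wz": 0, "fingers": 0.085}], "force": 20}}

```text
time_s: 28.08
eef_pos: [0.6129, -0.298, 0.1508]
orientation: [-3.141, 0.003, 0.002]
ft_force: [0.1, 0.5, 0.9]
finger_gap: 0.91
```

```bash
python3 -c "
from h import *
go(.6126,-.2981,.05,0)"
```

```text
t 28.08 pos [ 0.6129 -0.298   0.1508] yaw -0.11 tilt 0.07 gap 84.7 F [0.1 0.5 0.9] 
 d(tool) mm [-2.000e-01  1.000e-01  1.008e+02] rows 3.0 wz -0.1
```

>>> {"method": "drive_tool", "body": {"targets": [{"dx": 0, "dy": 0, "dz": 0.032, "wx": 0, "wy": 0, "wz": 0, "fingers": 0.085}, {"dx": 0, "dy": 0, "dz": 0.032, "wx": 0, "wy": 0, "wz": 0, "fingers": 0.085}, {"dx": 0, "dy": 0, "dz": 0.025, "wx": 0, "wy": 0, "wz": 0, "fingers": 0.085}, {"dx": 0, "dy": 0, "dz": 0.0115, "wx": 0, "wy": 0, "wz": 0, "fingers": 0.085}, {"dx": 0, "dy": 0, "dz": 0, "wx": 0, "wy": 0, "wz": 0, "fingers": 0.065}, {"dx": 0, "dy": 0, "dz": 0, "wx": 0, "wy": 0, "wz": 0, "fingers": 0.05}, {"dx": 0, "dy": 0, "dz": 0, "wx": 0, "wy": 0, "wz": 0, "fingers": 0.048}, {"dx": 0, "dy": 0, "dz": 0, "wx": 0, "wy": 0, "wz": 0, "fingers": 0.048}], "force": 25}}

```text
time_s: 28.75
eef_pos: [0.6143, -0.2997, 0.0529]
orientation: [3.14, -0.005, 0.004]
ft_force: [0.3, 0.5, -0.6]
finger_gap: 0.676
```

>>> {"method": "drive_tool", "body": {"targets": [{"dx": 0, "dy": 0, "dz": 0, "wx": 0, "wy": 0, "wz": 0, "fingers": 0.035}, {"dx": 0, "dy": 0, "dz": 0, "wx": 0, "wy": 0, "wz": 0, "fingers": 0.035}, {"dx": 0, "dy": 0, "dz": 0, "wx": 0, "wy": 0, "wz": 0, "fingers": 0.035}, {"dx": 0, "dy": 0, "dz": 0, "wx": 0, "wy": 0, "wz": 0, "fingers": 0.035}, {"dx": 0, "dy": 0, "dz": 0, "wx": 0, "wy": 0, "wz": 0, "fingers": 0.035}], "force": 25}}

```text
time_s: 29.17
eef_pos: [0.6135, -0.2993, 0.0509]
orientation: [3.141, -0.005, 0.001]
ft_force: [-0.1, 1.1, 5.6]
finger_gap: 0.472
```

```bash
python3 -c "
from h import *
go(.6126,-.2981,.05,0)"
```

```text
t 29.17 pos [ 0.6135 -0.2993  0.0509] yaw -0.17 tilt 0.04 gap 43.9 F [-0.1  1.1  5.6] 
 d(tool) mm [-0.9 -1.2  0.9] rows 1.0 wz -0.2
```

>>> {"method": "drive_tool", "body": {"targets": [{"dx": 0, "dy": 0, "dz": -0.02, "wx": 0, "wy": 0, "wz": 0, "fingers": 0.035}, {"dx": 0, "dy": 0, "dz": -0.03, "wx": 0, "wy": 0, "wz": 0, "fingers": 0.035}, {"dx": 0, "dy": 0, "dz": -0.03, "wx": 0, "wy": 0, "wz": 0, "fingers": 0.035}, {"dx": 0, "dy": -0.02, "dz": -0.01, "wx": 0, "wy": 0, "wz": 0, "fingers": 0.035}, {"dx": 0, "dy": -0.035, "dz": 0, "wx": 0, "wy": 0, "wz": 0, "fingers": 0.035}, {"dx": 0, "dy": -0.035, "dz": 0, "wx": 0, "wy": 0, "wz": 0, "fingers": 0.035}, {"dx": 0, "dy": -0.035, "dz": 0, "wx": 0, "wy": 0, "wz": 0, "fingers": 0.035}, {"dx": 0, "dy": -0.035, "dz": 0, "wx": 0, "wy": 0, "wz": 0, "fingers": 0.035}, {"dx": 0, "dy": -0.035, "dz": 0, "wx": 0, "wy": 0, "wz": 0, "fingers": 0.035}, {"dx": 0, "dy": -0.035, "dz": 0, "wx": 0, "wy": 0, "wz": 0, "fingers": 0.035}], "force": 25}}

```text
time_s: 30.0
eef_pos: [0.6135, -0.0676, 0.1401]
orientation: [-3.142, 0.005, 0.001]
ft_force: [0.1, 0.2, -1.8]
finger_gap: 0.47
```

>>> {"method": "drive_tool", "body": {"targets": [{"dx": 0, "dy": -0.035, "dz": 0, "wx": 0, "wy": 0, "wz": 0, "fingers": 0.035}, {"dx": 0, "dy": -0.035, "dz": 0, "wx": 0, "wy": 0, "wz": 0, "fingers": 0.035}, {"dx": 0, "dy": -0.035, "dz": 0, "wx": 0, "wy": 0, "wz": 0, "fingers": 0.035}, {"dx": -0.015, "dy": -0.035, "dz": 0, "wx": 0, "wy": 0, "wz": 0, "fingers": 0.035}, {"dx": -0.03, "dy": -0.017, "dz": 0, "wx": 0, "wy": 0, "wz": 0, "fingers": 0.035}, {"dx": -0.035, "dy": 0, "dz": 0, "wx": 0, "wy": 0, "wz": 0, "fingers": 0.035}, {"dx": -0.035, "dy": 0, "dz": 0, "wx": 0, "wy": 0, "wz": 0, "fingers": 0.035}, {"dx": -0.03, "dy": 0, "dz": 0, "wx": 0, "wy": 0, "wz": 0, "fingers": 0.035}, {"dx": -0.013, "dy": 0, "dz": 0, "wx": 0, "wy": 0, "wz": 0, "fingers": 0.035}, {"dx": 0, "dy": 0, "dz": 0, "wx": 0, "wy": 0, "wz": 0, "fingers": 0.035}], "force": 25}}

```text
time_s: 30.83
eef_pos: [0.4544, 0.0884, 0.1405]
orientation: [-3.141, 0.004, -0.001]
ft_force: [-0.5, -0.3, 0.1]
finger_gap: 0.467
```

>>> {"method": "drive_tool", "body": {"targets": [{"dx": 0, "dy": 0, "dz": 0, "wx": 0, "wy": 0, "wz": 0, "fingers": 0.035}, {"dx": 0, "dy": 0, "dz": 0, "wx": 0, "wy": 0, "wz": 0, "fingers": 0.035}], "force": 25}}

```text
time_s: 31.0
eef_pos: [0.457, 0.0882, 0.1404]
orientation: [-3.142, 0.005, -0.001]
ft_force: [0.2, 1.3, -1.2]
finger_gap: 0.47
```

```bash
python3 sauc.py w15.png; python3 -c "
from h import *
go(*mat(-.045,.1),.06)"
```

```text
t 31.0 pos [0.457  0.0882 0.1404] yaw -0.17 tilt 0.02 gap 43.7 F [ 0.2  1.3 -1.2] 
 d(tool) mm [ 21.2 199.3  82.9] rows 5.0 
wrist mag 2481 0.4533 0.0878 r 0.0348 mean [0.4535 0.0996 0.0078]
wrist cyan 217 0.4775 -0.108 r 0.0328 mean [ 0.48   -0.1058  0.0096]
wrist magenta_saucer [0.4571 0.0913 0.0039] 0.87
wrist cyan_saucer [ 0.4787 -0.1095  0.004 ] 0.58
wrist mat [ 0.5102 -0.0065 -0.0007] 0.88
top cyan 142 0.477 -0.1123 r 0.0328 mean [ 0.4702 -0.1039  0.0106]
top cyan_saucer [ 0.4784 -0.1109  0.0037] 0.54
top mat [ 0.513  -0.0042 -0.0025] 0.85
t 31.4 pos [0.4566 0.0882 0.1402] yaw -0.17 tilt 0.02 gap 43.8 F [ 0.3 -0.  -1.3] 
 d(tool) mm [-2.6  0.8 80.2] rows 2.0
```

View pics/w15.png

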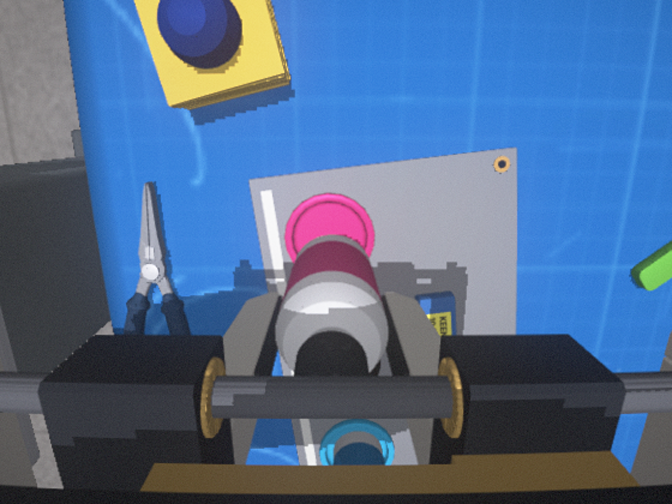

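>>> {"method": "drive_tool", "body": {"targets": [{"dx": -0.0019, "dy": 0.0012, "dz": 0.025, "wx": 0, "wy": 0, "wz": 0, "fingers": 0.035}, {"dx": 0, "dy": 0, "dz": 0.025, "wx": 0, "wy": 0, "wz": 0, "fingers": 0.035}, {"dx": 0, "dy": 0, "dz": 0.02, "wx": 0, "wy": 0, "wz": 0, "fingers": 0.035}, {"dx": 0, "dy": 0, "dz": 0.01, "wx": 0, "wy": 0, "wz": 0, "fingers": 0.035}, {"dx": 0, "dy": 0, "dz": 0, "wx": 0, "wy": 0, "wz": 0, "fingers": 0.035}, {"dx": 0, "dy": 0, "dz": 0, "wx": 0, "wy": 0, "wz": 0, "fingers": 0.035}], "force": 25}}

```text
time_s: 31.9
eef_pos: [0.4547, 0.0871, 0.0608]
orientation: [3.142, -0.005, -0.0]
ft_force: [-0.5, 0.2, 0.2]
finger_gap: 0.468
```

>>> {"method": "drive_tool", "body": {"targets": [{"dx": 0, "dy": 0, "dz": 0.0015, "wx": 0, "wy": 0, "wz": 0, "fingers": 0.035}, {"dx": 0, "dy": 0, "dz": 0, "wx": 0, "wy": 0, "wz": 0, "fingers": 0.035}], "force": 25}}

```text
time_s: 32.07
eef_pos: [0.4551, 0.0872, 0.06]
orientation: [-3.141, 0.005, -0.002]
ft_force: [-0.5, 0.0, -1.4]
finger_gap: 0.471
```

>>> {"method": "drive_tool", "body": {"targets": [{"dx": 0, "dy": 0, "dz": 0.002, "wx": 0, "wy": 0, "wz": 0, "fingers": 0.035}, {"dx": 0, "dy": 0, "dz": 0, "wx": 0, "wy": 0, "wz": 0, "fingers": 0.035}], "force": 25}}

```text
time_s: 32.23
eef_pos: [0.4547, 0.0871, 0.0571]
orientation: [-3.142, 0.005, -0.001]
ft_force: [-0.7, -0.1, -1.3]
finger_gap: 0.472
```

>>> {"method": "drive_tool", "body": {"targets": [{"dx": 0, "dy": 0, "dz": 0.0015, "wx": 0, "wy": 0, "wz": 0, "fingers": 0.035}, {"dx": 0, "dy": 0, "dz": 0, "wx": 0, "wy": 0, "wz": 0, "fingers": 0.035}], "force": 25}}

```text
time_s: 32.4
eef_pos: [0.455, 0.0871, 0.0565]
orientation: [-3.141, 0.005, -0.002]
ft_force: [-3.2, -0.8, 8.9]
finger_gap: 0.472
```

Contact is at the expected height. Releasing and retreating.

>>> {"method": "drive_tool", "body": {"targets": [{"dx": 0, "dy": 0, "dz": 0, "wx": 0, "wy": 0, "wz": 0, "fingers": 0.055}, {"dx": 0, "dy": 0, "dz": 0, "wx": 0, "wy": 0, "wz": 0, "fingers": 0.07}, {"dx": 0, "dy": 0, "dz": 0, "wx": 0, "wy": 0, "wz": 0, "fingers": 0.08}, {"dx": 0, "dy": 0, "dz": 0, "wx": 0, "wy": 0, "wz": 0, "fingers": 0.08}, {"dx": 0, "dy": 0, "dz": -0.02, "wx": 0, "wy": 0, "wz": 0, "fingers": 0.08}, {"dx": 0, "dy": 0, "dz": -0.035, "wx": 0, "wy": 0, "wz": 0, "fingers": 0.08}, {"dx": 0, "dy": 0, "dz": -0.04, "wx": 0, "wy": 0, "wz": 0, "fingers": 0.08}, {"dx": 0, "dy": 0, "dz": -0.04, "wx": 0, "wy": 0, "wz": 0, "fingers": 0.08}, {"dx": 0, "dy": 0, "dz": -0.04, "wx": 0, "wy": 0, "wz": 0, "fingers": 0.08}, {"dx": 0, "dy": 0, "dz": 0, "wx": 0, "wy": 0, "wz": 0, "fingers": 0.08}], "force": 20}}

```text
time_s: 33.23
eef_pos: [0.4563, 0.0873, 0.2384]
orientation: [-3.14, 0.005, -0.015]
ft_force: [0.5, 0.1, 1.9]
finger_gap: 0.86
```

>>> {"method": "drive_tool", "body": {"targets": [{"dx": 0, "dy": -0.04, "dz": 0, "wx": 0, "wy": 0, "wz": 0, "fingers": 0.08}, {"dx": 0, "dy": -0.04, "dz": 0, "wx": 0, "wy": 0, "wz": 0, "fingers": 0.08}, {"dx": 0, "dy": -0.04, "dz": 0, "wx": 0, "wy": 0, "wz": 0, "fingers": 0.08}, {"dx": 0, "dy": -0.04, "dz": 0, "wx": 0, "wy": 0, "wz": 0, "fingers": 0.08}, {"dx": 0, "dy": -0.04, "dz": 0, "wx": 0, "wy": 0, "wz": 0, "fingers": 0.08}, {"dx": 0, "dy": -0.04, "dz": 0, "wx": 0, "wy": 0, "wz": 0, "fingers": 0.08}, {"dx": 0, "dy": -0.04, "dz": 0, "wx": 0, "wy": 0, "wz": 0, "fingers": 0.08}, {"dx": 0, "dy": -0.04, "dz": 0, "wx": 0, "wy": 0, "wz": 0, "fingers": 0.08}, {"dx": 0, "dy": -0.03, "dz": 0, "wx": 0, "wy": 0, "wz": 0, "fingers": 0.08}, {"dx": 0, "dy": 0, "dz": 0, "wx": 0, "wy": 0, "wz": 0, "fingers": 0.08}], "force": 20}}

```text
time_s: 34.07
eef_pos: [0.4547, 0.4414, 0.2289]
orientation: [3.141, 0.0, -0.002]
ft_force: [-0.1, -0.3, 0.2]
finger_gap: 0.86
```

```bash
python3 - <<'E'
from h import *
go(.45,.4,.2)
c=read_camera('top');P=cloud(c);save(c,'end.png',(140,140,440,290),2.6)
exp={'magenta_bottle_center':mat(-.045,.1),'cyan_bottle_center':mat(-.045,-.1),'tape_roll_center':mat(-.045,0),'blade_case_center':mat(.033,0),'sheet_weight_center':np.array([.3828,.2250]),}
for t,e in exp.items():
    for r in spot_point(c,t)[:2]: print(t,'spot',np.round(r['location'],4),round(r['conf'],2),'err mm',((np.array(r['location'])[:2]-e)*1000).round(1))
    k=(np.linalg.norm(P[...,:2]-e,axis=-1)<.025)&(P[...,2]>.012)
    z=np.percentile(P[k][:,2],95); A=P[k&(P[...,2]>z-.01)]; print('   top z',z.round(4),'centre err',((A[:,:2].mean(0)-e)*1000).round(1))
E
```

```text
t 34.07 pos [0.4547 0.4414 0.2289] yaw 0.01 tilt 0.09 gap 80.0 F [-0.1 -0.3  0.2] 
 d(tool) mm [-4.7 41.4 28.9] rows 1.0 
magenta_bottle_center spot [0.4517 0.0911 0.0624] 0.8 err mm [-2.3  3.6]
magenta_bottle_center spot [ 0.6152 -0.3783  0.0603] 0.62 err mm [ 161.2 -465.8]
   top z 0.1201 centre err [-0.7 -0.8]
cyan_bottle_center spot [ 0.4804 -0.1122  0.0604] 0.72 err mm [ 2.7 -1.1]
   top z 0.1196 centre err [ 0.4 -0.4]
tape_roll_center spot [ 0.4648 -0.0152  0.0135] 0.64 err mm [-1.  -3.4]
tape_roll_center spot [0.455  0.09   0.0632] 0.61 err mm [-10.8 101.8]
   top z 0.0259 centre err [0.6 2.4]
blade_case_center spot [5.412e-01 5.000e-04 1.120e-02] 0.85 err mm [-2.1  3.1]
blade_case_center spot [ 0.4657 -0.0121  0.0143] 0.5 err mm [-77.6  -9.5]
   top z 0.0205 centre err [-1.5 -0.6]
sheet_weight_center spot [0.3837 0.2241 0.0655] 0.56 err mm [ 0.9 -0.9]
sheet_weight_center spot [ 0.4801 -0.1065  0.0032] 0.52 err mm [  97.3 -331.5]
   top z 0.0794 centre err [-0.8 -3.3]
```

View pics/end.png

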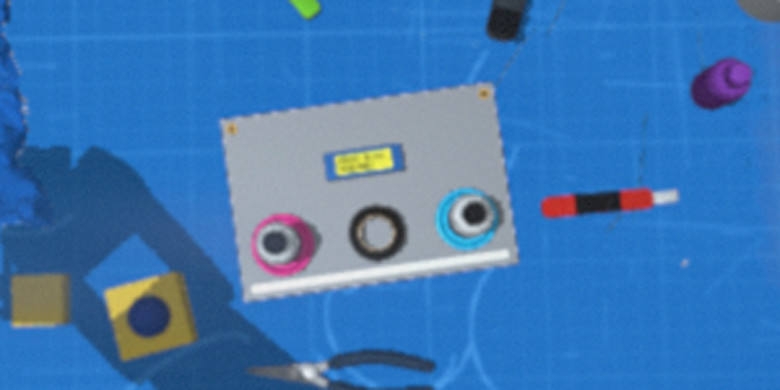

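Everything is in place: the bottles stand in their saucers at (275,242) and (473,213), the roll is at (378,233), the case at (364,161) and the weight at (149,316).

```bash
python3 -c "
from bench import *
print(hand_in())"
```

```text
the job is handed in; nothing more can be done
None
```

The job is done and handed in at about 34 s of the 125 s allowed. No verdict is reported.

- **What I did:** I laid the blade case and the tape roll on the mat and set the weight on the larger note cube. Then I stood the cyan bottle in the right-hand saucer and the magenta bottle in the left-hand one. I left the purple bottle, the smaller cube and the other look-alikes alone.
- **Last checks from the top camera (depth):**
  - **Bottles:** both are within about 1 mm of their saucer centres by depth. Their tops are at 120 mm, against 118 mm expected with the bottle on the saucer floor.
  - **Roll and case:** the roll is within about 3 mm of midway. The case is within about 2 mm of its aim, 78 mm behind the roll, and measured parallel to the row to about 0.3° after I placed it.
  - **Weight:** it is within about 4 mm of the cube's middle, with its top at 79 mm against 80 mm expected.
- **Disagreements:** the network's point estimates differ from the depth centres by 1–4 mm, which is their stated accuracy and still inside the tolerances. At lower confidence they also named the purple bottle, roll, magenta bottle and cyan saucer as other parts; I discounted these against the picture.
- **After retreat:** the gripper is clear of everything, and no check failed.

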